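# Tare the catch basket, hang it in the feeder tub and run three crank turns

## Task

Clear out the pellet feeder: stand the steel catch basket upright on the bench balance and let go of it so it can be tared, then take it by its blue handle and hang it inside the white tub, with its bent lip over the tub wall opposite the feeder's spout. When it hangs there by itself, turn the feeder's crank exactly three full turns clockwise seen from above, without running past, so that the orange grip ends where it began, and let go. Leave the other things on the bench where they are.

Things in the scene. Friction and masses are not known exactly. Their poses are not given: they have to be found in the camera images.
- basket_center (a point): Steel basket (0.14-0.28 kg): open perforated box 44 (x) x 56 (y) x 90 mm (z, base to mouth), walls 3 mm; point = box centre, 45 mm above the underside. Bent lip on its +x side; blue handle arch over the mouth, top 140 mm above the underside. Starts on the table lying on its lip side (lip underneath), mouth end roughly away from the robot, tipped 12 deg up from level, 56 mm width level.
- basket_handle (a point): Centre of the basket's blue handle bar, 89.5 mm along the basket's z from its centre (axes are the basket's): bar 56 mm long (y), 10 mm thick (x), 11 mm high (z), 39 mm free under it; posts 8 mm (x) by 5 mm (y) at y = +-25 mm hold it.
- basket_lip (a point): Top of the slot under the basket's bent lip, where the tub wall's top edge goes: 29 mm along x, 57 mm along z from the basket's centre (same axes). The lip, a strip 40 mm wide and 3 mm thick, rises from the +x wall to 105 mm above the underside, bends outwards and turns down 23 mm; outermost x = 39 mm. The slot spans x = 22 to 36 mm, 20 mm deep, open below.
- balance_pan (a point): Centre of the top face of the balance's square steel pan, 116 x 116 mm, 50 mm above the table; the fixed white balance is 130 x 130 mm. z up, x and y along its edges.
- tub_wall (a point): Middle of the top edge of the tub wall to hang on, fixed. White tub 130 x 130 mm, walls 5 mm, rim 135 mm and inner floor 13 mm above the table. x along the wall, z up, +y through the tub's inside to the green feeder housing (face 127 mm away, top 150 mm above the table). Spout, 40 mm wide, up to 150 mm high, ends 72 mm short of the wall. Hung basket: its +x faces this -y.
- crank_axis (a point): Point on the crank's upright turning axis, on top of the green feeder housing, 197 mm above the table. Fixed.
- crank_knob (a point): Point inside the crank's upright orange grip, 55 mm from the crank's axis, 209 mm above the table (moves with the crank). Round grip, 25 mm diameter, 55 mm tall, spins freely on its pin; it reaches from 33 mm below to 22 mm above this point. The crank arm's top face lies 37 mm below it.
- crank (a joint): Angle the crank has turned since the start, rad, growing clockwise seen from above; 0 at the start whichever way it then points, 18.85 after three turns. No stops; friction holds it where it is left (about 4 N at the grip turns it).
- flask: Bystander, to be left alone: conical glass flask, 104 mm wide at the foot, 160 mm tall. Origin at the centre of its underside.
- carton: Bystander, to be left alone: open red carton 110 x 150 x 70 mm with a grey meter standing in it up to 94 mm. Origin at the centre of its underside.
- bottle: Bystander, to be left alone: white bottle with green cap, 60 mm diameter, 150 mm tall. Origin at the centre of its underside.
- tube_rack: Bystander, to be left alone: wooden rack 60 x 170 mm with tubes, 112 mm tall. Origin at the centre of its underside.
- jar: Bystander, to be left alone: amber jar with black lid, 70 mm diameter, 90 mm tall. Origin at the centre of its underside.
Things that resemble listed ones, but are neither listed nor needed, are in the scene too. What is shaped like the part that bears basket_center but pink is not meant.

How it is judged (in metres and radians):
On the way, in this order (a step that is already met when the one before it is completed fails the run):
1. the basket stands upright on the balance, released (angle between basket_center's own z axis and vertical below 0.1 rad and height (world z) of basket_center between 0.085 and 0.105 m and horizontal distance between basket_center and balance_pan below 0.05 m and contact force between basket and balance above 0.5 N and contact force between basket and the fingers below 0.1 N), for 0.3 s.
2. the basket hangs by its lip on the tub wall opposite the spout, released (y of basket_lip in the frame of tub_wall between -0.01 and 0.01 m and x of basket_lip in the frame of tub_wall between -0.05 and 0.05 m and z of basket_lip in the frame of tub_wall between -0.006 and 0.008 m and y of basket_center in the frame of tub_wall above 0.01 m and angle between basket_center's own z axis and vertical below 0.25 rad and contact force between basket and feeder above 0.5 N and contact force between basket and the fingers below 0.1 N), for 0.3 s.
3. the crank has made its three turns (value of joint crank above 18.5 rad), for 0.1 s.
At the end, for the whole second after the job is handed in: Basket hangs in the tub, released, at rest, within 14 degrees of upright, lip over the wall opposite the spout (slot top within 6 mm below to 8 mm above the edge, 50 mm of its middle sideways); crank at rest three clockwise turns from its start, within 0.35 rad (all of step 2 and value of joint crank between 18.5 and 19.2 rad and velocity of joint crank between -0.1 and 0.1 rad/s and linear speed of basket below 0.03 m/s); the robot touches nothing.
It fails at once if the crank is run past three turns by more than 0.6 rad (value of joint crank above 19.45 rad).
It fails at once if the crank is turned backwards from its start by more than 0.6 rad (value of joint crank below -0.6 rad).
It fails at once if a bystander is moved by more than 40 mm (distance of any of flask, carton, bottle, tube_rack, jar from where it was at the start of the episode above 0.04 m).
It also fails if it takes over 72 s, if anything falls off the work surface, if the arm or the gripper's body presses on something with over 40 N, if the wrist force passes 120 N, or if a joint passes its speed limit or range.

## Robot

A 6-joint arm with a two-finger parallel gripper is mounted at the origin on the work surface. World frame = base frame: x ahead of the robot, y to its left, z up, the work surface at z = 0. Lengths are in mm, angles in rad, forces in N, time in s.
With the tool pointing down it reaches from about 300 to 775 mm from the base axis. Payload 14.6 kg.
Tool frame: the origin (TCP) lies between the finger pads; the fingertips stand 19 mm ahead of it and the grasp point (between the pads) is the TCP; x points along the fingers, y is the direction in which the jaws open and shut, and the axes are right-handed (so a half turn about x gives the same grasp; the last joint's range is limited). The gripper opens to 94 mm and grips with 3 to 60 N. Pads are 16 mm wide; open, the fingers measure 119 mm over their backs; the gripper's body (75 mm by 177 mm) begins 78 mm behind the grasp point.
Start: joints at [-1.35, 0.3, 1.521, -0, 1.321, -0.067], TCP at [156.107, -527.371, 224.446] pointing down, gripper open.
Joint ranges: [-3.03, 3.03], [-0.79, 2.21], [0.23, 2.52], [-1.04, 4.18], [0, 3.07], [-2.55, 2.55]. Speed limits (rad/s): [2.22, 2.22, 2.57, 3.14, 3.14, 3.14].

## Interface

Orientations are given as [roll, pitch, yaw] about the fixed x, y, z axes, in that order (R = Rz(yaw) Ry(pitch) Rx(roll)).
In Python, from cell import manip gives the robot as it stands.
- The arm moves only by the tool jog_arm, never from a script. Its argument "series" is one flat list of numbers, 7 for each row, row after row: the turn, a rotation vector about the world's x, y, z in rad, then the shift along the world's x, y, z in m, then the opening, from -1 (shut) to 1 (fully open). A call has 1 to 20 rows; each row is the pose to reach, as a shift and turn from the pose commanded when the call began; what a row does not reach only later rows make up. A row lasts 1/8 s, in which the tool goes at most 62.5 mm and 10.7 degrees, less where a joint would pass 70% of its speed; a pose out of reach is approached as far as the arm can. A call with a gripper value outside its range is refused whole. The fingers move at their own pace and stop on an object; "squeeze" is the grip in N (left out, the last holds). Time passes only in rows, so rows that repeat a pose let the fingers close. It gives the time, the measured TCP pose, the force and the opening at its end, in the units of the state.
- manip.read_state(): the state, without advancing time (a new reading comes with each control period).
- manip.camera(name): name is "scene" or "side" or "wrist"; returns a dict with "color" (480x640x3 uint8, blue, green, red), "range_z" (480x640 float32, mm along the optical axis (not along the pixel's ray), 0 where there is no reading), "fx", "fy", "cx", "cy" (pixels), "pose" (4x4, takes a point from camera to world coordinates); the wrist camera has in their place "mount" (4x4, takes a point from camera to tool coordinates, whose origin is the TCP and whose axes are the tool frame's). Camera axes: x right, y down, z forward; pixel columns grow to the right and rows downward; lengths in mm; the calibration is good to about 2 mm. A picture is of the moment at which its call begins: read the wrist's pose just before it.
- manip.sign_off(): hands the job in, once; it reports no verdict.
The state is a dict: "clock": time; "joints": joint angles; "qd": joint speeds; "effort": joint torques, N m; "eef_pos": TCP position; "eef_rot": TCP orientation; "wrist_force": force on the tool from outside, world axes, zero at the start; "moment": the same for the moment, N m; "finger_gap": finger opening in mm.
Only numpy, scipy, OpenCV 4.12 (cv2) and the standard library are available. Lean on these libraries where they do the work, as an engineer would, in place of code of your own. Each camera call takes 0.05 s, during which the arm holds its last target.

## Working session

There is one attempt and no reset: what is moved stays moved. The work goes in short steps, Python scripts to look and compute and a tool call to move; the robot and the scene stay as the last step left them, time stands still between calls to the robot, and variables do not carry over. Pictures are saved under pics/ and viewed, and the job is handed in when it is done.

Besides the shell and the picture viewer there is one more tool, called by a JSON object that holds its "api" and its "payload". jog_arm: Moves the arm, as the interface text tells. Its arguments: {"type":"object","properties":{"series":{"type":"array","items":{"type":"number"}},"squeeze":{"type":"number"}},"required":["series"]}

```bash
ls; mkdir -p pics; python3 - <<'E'
from cell import manip
import cv2
print(manip.read_state())
for n in ["scene","side","wrist"]:
    c=manip.camera(n); cv2.imwrite(f"pics/{n}0.png",c["color"])
    print(n,c["fx"],c["fy"],c["cx"],c["cy"]); print(c.get("pose",c.get("mount")).round(3).tolist())
    import numpy as np; np.savez(f"{n}0.npz",**c)
E
```

```text
pics
{'clock': 0.0, 'joints': array([-1.34964689e+00,  3.00468604e-01,  1.52155760e+00, -2.14791175e-05,
        1.32072521e+00, -6.65844953e-02]), 'qd': array([ 4.95782524e-05,  1.11210017e-03, -4.83078003e-04,  7.91603846e-04,
       -1.72254360e-03, -3.75440587e-04]), 'effort': array([-2.24997391e-03, -5.31799006e+01, -3.52740097e+01,  7.07732281e-02,
        2.44574749e-02, -6.55601048e-05]), 'eef_pos': array([ 156.02693891, -527.15591801,  223.89762866]), 'eef_rot': array([-1.61942838,  1.56963738,  1.80990354]), 'wrist_force': array([ 0.38771043, -0.01518576, -0.28319861]), 'moment': array([ 0.00014125,  0.02380819, -0.01069177]), 'finger_gap': 94.19894211733408}
scene 572.1555229596519 572.1555229596519 327.6417208932164 244.59785130302822
[[0.249, 0.717, -0.652, 1388.76], [0.969, -0.183, 0.169, -305.606], [0.002, -0.673, -0.74, 1117.12], [0.0, 0.0, 0.0, 1.0]]
side 558.332695088451 558.332695088451 315.4605661071461 236.0857677064551
[[-0.789, -0.373, 0.488, -123.883], [-0.614, 0.46, -0.641, 814.782], [0.015, -0.806, -0.592, 980.312], [0.0, 0.0, 0.0, 1.0]]
wrist 405.5348481715596 405.5348481715596 324.248383857023 242.296857815648
[[0.001, -0.256, 0.967, -159.062], [1.0, 0.001, -0.001, 0.447], [-0.0, 0.967, 0.256, -74.857], [0.0, 0.0, 0.0, 1.0]]
```

View pics/scene0.png

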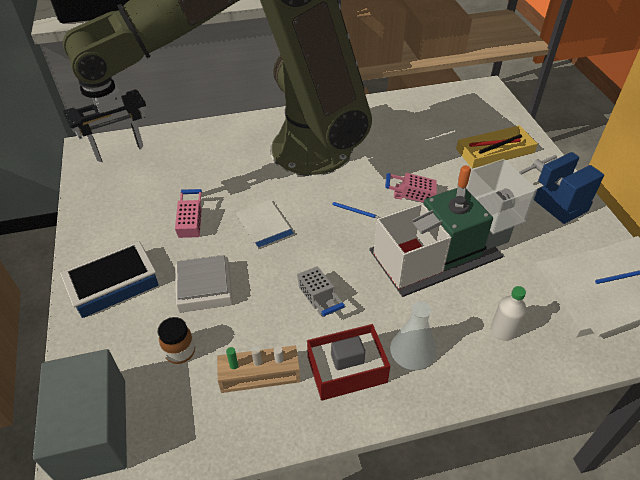

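View pics/side0.png

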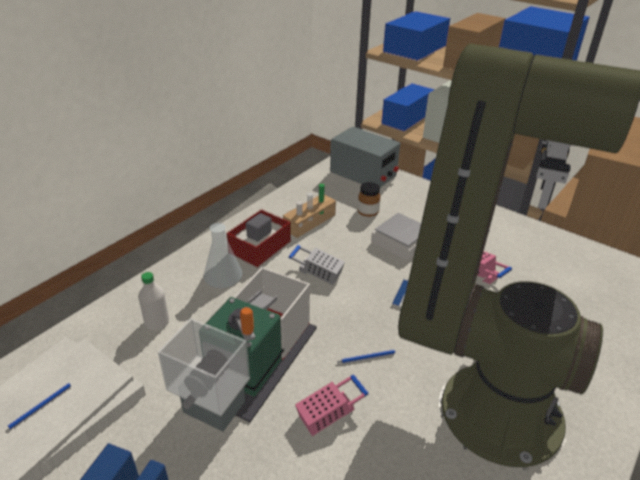

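View pics/wrist0.png

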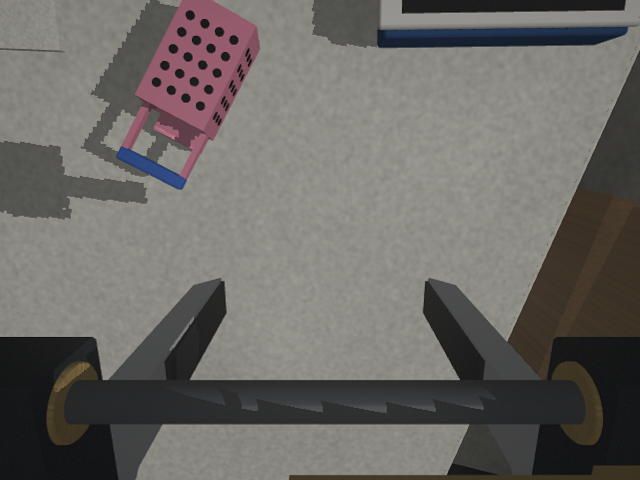

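The scene view shows three basket shapes: two pink at (189,213) and (413,186), and one grey steel at (318,290). The grey one fits. The balance with the square steel pan is at (203,282). The flat pad (267,223) and the dark tray (110,278) have no such pan. The tub is at (410,245), the green feeder at (455,215) and the orange grip at (464,178).

```bash
cat > h.py <<'E'
import numpy as np, cv2
from scipy.spatial.transform import Rotation as Rn
def load(n): return dict(np.load(f"{n}.npz"))
def grab(n,tag):
    from cell import manip
    s=manip.read_state(); c=manip.camera(n)
    if "mount" in c:
        T=np.eye(4); T[:3,:3]=Rn.from_euler('xyz',s["eef_rot"]).as_matrix(); T[:3,3]=s["eef_pos"]
        c["pose"]=T@c["mount"]
    np.savez(f"{tag}.npz",**c); cv2.imwrite(f"pics/{tag}.png",c["color"]); return c
def cloud(c):
    v,u=np.mgrid[:480,:640]; z=c["range_z"].astype(float)
    P=np.stack([(u-c["cx"])/c["fx"]*z,(v-c["cy"])/c["fy"]*z,z],-1)
    W=P@c["pose"][:3,:3].T+c["pose"][:3,3]; W[z<=0]=np.nan; return W
def ray(c,u,v,h):
    d=c["pose"][:3,:3]@np.array([(u-c["cx"])/c["fx"],(v-c["cy"])/c["fy"],1]); o=c["pose"][:3,3]
    return o+d*(h-o[2])/d[2]
def crop(c,x0,y0,x1,y1,k,name):
    cv2.imwrite(f"pics/{name}.png",cv2.resize(c["color"][y0:y1,x0:x1],None,fx=k,fy=k,interpolation=cv2.INTER_CUBIC))
E
python3 - <<'E'
from h import *
s=load("scene0"); d=load("side0")
crop(s,160,230,360,340,4,"c1"); crop(s,360,140,560,300,4,"c2"); crop(d,150,230,350,430,3,"c3")
for c,n in((s,"scene"),(d,"side")):
    W=cloud(c); print(n,np.nanmedian(W[...,2][(abs(W[...,2])<15)]))
W=cloud(s)
for u,v in [(203,275),(203,270),(267,223),(318,285),(332,309),(464,175),(464,165),(458,205),(390,250),(410,215)]:
    print(u,v,W[v,u].round(0))
E
```

```text
scene 1.1177015970279172
side 0.32724765150618396
203 275 [ 470. -377.   50.]
203 270 [ 455. -375.   51.]
267 223 [ 297. -192.   11.]
318 285 [ 575. -118.   59.]
332 309 [ 648. -103.   56.]
464 175 [459. 272. 217.]
464 165 [438. 279. 230.]
458 205 [510. 243. 172.]
390 250 [543.  68.  96.]
410 215 [455. 149. 110.]
```

View pics/c1.png

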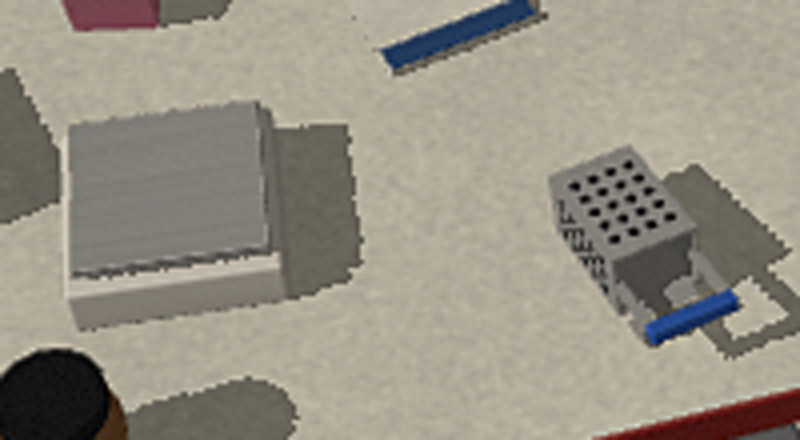

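View pics/c2.png

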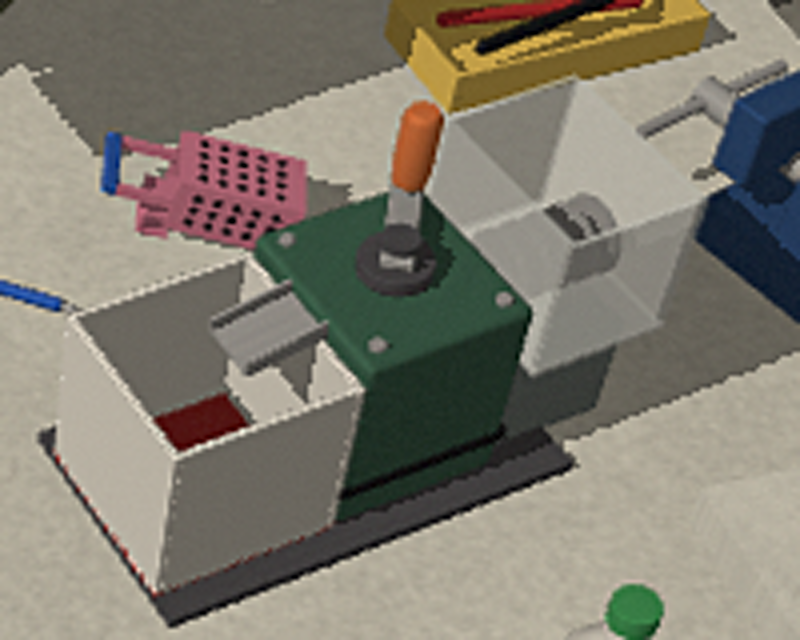

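View pics/c3.png

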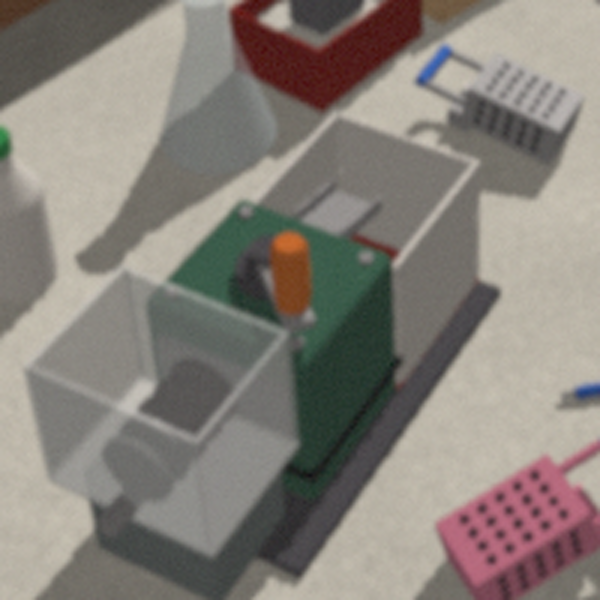

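```bash
python3 - <<'E'
from h import *
s=load("scene0"); d=load("side0"); W=cloud(s)
for nm,c in(("scene",s),("side",d)):
    W=cloud(c); hsv=cv2.cvtColor(c["color"],cv2.COLOR_BGR2HSV)
    # blue handle
    m=cv2.inRange(hsv,(100,120,50),(130,255,255))
    n,l,st,ce=cv2.connectedComponentsWithStats(m)
    for i in range(1,n):
        if st[i,4]>20:
            p=W[l==i]; print(nm,"blue",ce[i].round(1),st[i,4],np.nanmedian(p,0).round(0),ray(c,*ce[i],60).round(0))
            P=np.nanmedian(p,0)
            if np.hypot(P[0]-650,P[1]+100)<60:
                r=cv2.minAreaRect(np.argwhere(l==i)[:,::-1].astype(np.float32)); b=cv2.boxPoints(r); print(" box",b.round(1).tolist())
                q=p[~np.isnan(p).any(1)]; mu=q.mean(0); _,S,V=np.linalg.svd(q-mu); print(" pca",mu.round(1),V[0].round(3),S.round(1))
    m=cv2.inRange(hsv,(5,150,100),(18,255,255)); n,l,st,ce=cv2.connectedComponentsWithStats(m)
    for i in range(1,n):
        if st[i,4]>60: print(nm,"orange",ce[i].round(1),st[i],np.nanmedian(W[l==i],0).round(0))
    # steel basket cloud
    R=(abs(W[...,0]-590)<90)&(abs(W[...,1]+115)<80)&(W[...,2]>8)&(W[...,2]<110)
    q=W[R]; print("basket pts",len(q),np.percentile(q,[1,50,99],axis=0).round(0).tolist())
    # balance pan
    R=(abs(W[...,0]-470)<120)&(abs(W[...,1]+375)<100)&(abs(W[...,2]-50)<4)
    q=W[R][:,:2].astype(np.float32); print("pan",len(q),cv2.minAreaRect(q) if len(q) else None)
    # tub rim
    R=(abs(W[...,0]-510)<150)&(abs(W[...,1]-120)<110)&(abs(W[...,2]-135)<4); q=W[R][:,:2].astype(np.float32)
    print("rim",len(q),cv2.minAreaRect(q) if len(q)else None)
    R=(abs(W[...,0]-510)<150)&(abs(W[...,1]-220)<110)&(abs(W[...,2]-150)<4); q=W[R][:,:2].astype(np.float32)
    print("housing",len(q),cv2.minAreaRect(q) if len(q)else None)
    R=(abs(W[...,0]-510)<80)&(abs(W[...,1]-240)<80)&(W[...,2]>165)&(W[...,2]<200)
    q=W[R]; print("cr",len(q),np.percentile(q,[2,50,98],axis=0).round(0).tolist() if len(q) else 0)
print([ray(s,u,v,135).round(0) for u,v in((377.5,218.7),(404.5,254.5),(450.5,236.2))])
E
```

```text
scene blue [569.7 183.8] 2181 [453. 598. 109.] [403. 642.  60.]
scene blue [387.4 180. ] 58 [258. 160.  55.] [263. 158.  60.]
scene blue [191.  191.2] 79 [ 165. -377.   53.] [ 174. -377.   60.]
scene blue [353.8 209.6] 136 [306.  51.  10.] [353.  34.  60.]
scene blue [273.9 237.7] 186 [ 354. -184.   10.] [ 401. -190.   60.]
scene blue [617.3 276.8] 165 [723. 584.  52.] [728. 578.  60.]
scene blue [119.9 294. ] 773 [ 460. -575.   27.] [ 488. -569.   60.]
scene blue [332.3 308.7] 124 [ 646. -101.   53.] [ 650. -103.   60.]
 box [[320.6000061035156, 310.70001220703125], [342.1000061035156, 301.79998779296875], [344.1000061035156, 306.6000061035156], [322.70001220703125, 315.6000061035156]]
 pca [ 645.5 -101.5   53. ] [ 0.222 -0.975 -0.007] [178.   38.7  35.7]
scene orange [539.8   5.9] [525   0  26  19 256] [-1847.  1979.  -620.]
scene orange [614.2   4.1] [607   0  15  14 103] [-734. 1571.  -48.]
scene orange [599.6  55.9] [ 554    5   86   85 1966] [-909. 1964. -456.]
scene orange [549.6  29.6] [544  14  13  29  79] [-735. 1276. -132.]
scene orange [463.5 176. ] [458 165  13  23 189] 
[... 1531 characters left out ...]
 blue [121.6 467.2] 1656 [440. 593. 129.] [477. 580.  60.]
side orange [246.7 320.3] [241 308  12  26 269] [442. 284. 217.]
basket pts 1095 [[509.0, -153.0, 10.0], [560.0, -101.0, 47.0], [647.0, -75.0, 63.0]]
pan 831 ((470.0389099121094, -381.1382141113281), (123.683837890625, 119.0393295288086), 84.88290405273438)
rim 550 ((516.2946166992188, 150.29722595214844), (132.709228515625, 179.19937133789062), 10.559645652770996)
housing 1576 ((495.834228515625, 253.42030334472656), (129.82847595214844, 180.9359130859375), 12.232444763183594)
cr 379 [[433.0, 248.0, 167.0], [445.0, 286.0, 179.0], [506.0, 320.0, 198.0]]
[array([471.,  57., 135.]), array([597.,  81., 135.]), array([569., 205., 135.])]
```

```bash
cat >> h.py <<'E'
def Rof(s): return Rn.from_euler('xyz',s["eef_rot"]).as_matrix()
def rotTo(s,xt,yt):
    x=np.array(xt,float);x/=np.linalg.norm(x); y=np.array(yt,float); y-=x*(x@y); y/=np.linalg.norm(y)
    T=np.stack([x,y,np.cross(x,y)],1); return Rn.from_matrix(T@Rof(s).T).as_rotvec()
def log():
    from cell import manip; import json
    s=manip.read_state(); open("fk.jsonl","a").write(json.dumps({k:list(s[k]) for k in("joints","eef_pos","eef_rot")})+"\n"); return s
E
python3 - <<'E'
from h import *
s=log(); print(Rof(s).round(3))
for sg in(1,-1): print(rotTo(s,(0,0,-1),(-.23*sg,.972*sg,0)))
E
```

```text
[[-0.     0.284 -0.959]
 [ 0.001 -0.959 -0.284]
 [-1.    -0.001 -0.   ]]
[ 2.04370977e-04 -1.31164625e-03  3.08621642e+00]
[-0.00084979 -0.00013241 -0.05537595]
```

{"api": "jog_arm", "payload": {"series": [0, 0, -0.055, 0.43, 0.415, 0.04, -0.3, 0, 0, -0.055, 0.43, 0.415, 0.04, -0.3, 0, 0, -0.055, 0.43, 0.415, 0.04, 0.5, 0, 0, -0.055, 0.43, 0.415, 0.04, 0.5, 0, 0, -0.055, 0.43, 0.415, 0.04, 0.5, 0, 0, -0.055, 0.43, 0.415, 0.04, 0.5, 0, 0, -0.055, 0.43, 0.415, 0.04, 0.5, 0, 0, -0.055, 0.43, 0.415, 0.04, 0.5, 0, 0, -0.055, 0.43, 0.415, 0.04, 0.5, 0, 0, -0.055, 0.43, 0.415, 0.04, 0.5, 0, 0, -0.055, 0.43, 0.415, 0.04, 0.5, 0, 0, -0.055, 0.43, 0.415, 0.04, 0.5, 0, 0, -0.055, 0.43, 0.415, 0.04, 0.5], "squeeze": 40}}

```text
clock: 1.78
eef_pos: [585.6, -113.2, 264.6]
eef_rot: [1.33, 1.571, -1.58]
wrist_force: [-1.4, 0.4, 0.1]
finger_gap: 70.3
```

```bash
python3 - <<'E'
from h import *
s=log(); print(s["clock"],s["joints"].round(3),s["eef_pos"].round(1),s["finger_gap"]); print(Rof(s).round(3))
grab("wrist","w1")
E
```

```text
1.775 [-0.252  0.379  1.323 -0.     1.44   1.087] [ 585.6 -113.2  264.6] 70.27181307710003
[[-0.     0.23  -0.973]
 [-0.    -0.973 -0.23 ]
 [-1.     0.     0.   ]]
```

View pics/w1.png

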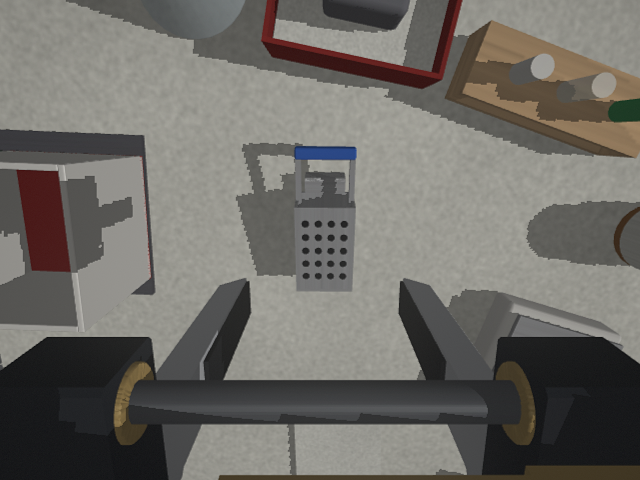

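The crop is clear: grey perforated steel basket, blue handle bar at (325,153), box spanning (295–355, 205–290). The bar lies square to the jaws.

```bash
python3 - <<'E'
from h import *
c=load("w1"); W=cloud(c)
hsv=cv2.cvtColor(c["color"],cv2.COLOR_BGR2HSV)
m=cv2.inRange(hsv,(100,120,50),(130,255,255))[100:200,260:400]; ys,xs=np.nonzero(m); r=cv2.minAreaRect(np.stack([xs+260,ys+100],1).astype(np.float32)); print(r)
print("handle",np.nanmedian(W[100:200,260:400][m>0],0).round(1), ray(c,*r[0],54).round(1))
for u,v in[(298,208),(353,207),(296,290),(353,291),(312,230),(337,230),(312,258),(337,258),(325,287)]: print(u,v,W[v,u].round(1))
# tub corners
for u,v in[(66,166),(81,329),(20,170),(64,220)]: print(u,v,W[v,u].round(1),ray(c,u,v,135).round(1))
print(W[1:480:60,200].round(0)[:,2], np.nanmedian(W[300:330,300:350],axis=(0,1)))
E
```

```text
((325.0, 152.5), (13.0, 60.0), 90.0)
handle [643.9 -99.7  52.4] [ 644.  -100.1   54. ]
298 208 [590.5 -87.6  59.3]
353 207 [ 602.7 -136.2   57.6]
296 290 [ 4.887e+02 -1.037e+02  3.000e-01]
353 291 [ 501.6 -166.1   -1.2]
312 230 [ 572.6 -104.6   55.7]
337 230 [ 578.  -127.2   55.9]
312 258 [ 544.4 -110.9   50.2]
337 258 [ 549.5 -134.4   48.6]
325 287 [ 515.5 -130.6   42.6]
66 166 [595.6  77.4 131.7] [596.3  75.4 135. ]
81 329 [470.8  56.2 132.7] [472.3  55.1 135. ]
20 170 [555.2 193.2  12.2] [586.1 106.7 135. ]
64 220 [513.6 146.8  12. ] [557.   74.1 135. ]
[ 52.  -1.  -2.  -0.  -2.  -2. 316. 360.] [ 466.46376701 -141.68969292   -1.05654078]
```

{"api": "jog_arm", "payload": {"series": [-0.035, 0.146, 0, 0.004, 0, -0.05, 0.6, -0.069, 0.292, 0, 0.009, 0, -0.1, 0.6, -0.069, 0.292, 0, 0.009, 0, -0.134, 0.6, -0.069, 0.292, 0, 0.009, 0, -0.134, 0.6]}}

```text
clock: 2.33
eef_pos: [593.9, -112.6, 128.1]
eef_rot: [-0.008, 1.266, -2.917]
wrist_force: [0.7, 0.3, 1.1]
finger_gap: 75.3
```

```bash
python3 - <<'E'
from h import *
s=log(); print(s["clock"],s["joints"].round(3),s["eef_pos"].round(1),s["finger_gap"]); print(Rof(s).round(3))
import json
from scipy.optimize import least_squares
D=[json.loads(l) for l in open("fk.jsonl")]
for d in D:
    q=np.array(d["joints"]);p=np.array(d["eef_pos"]);R=Rn.from_euler('xyz',d["eef_rot"]).as_matrix()
    az=np.arctan2(p[1],p[0]); x=R[:,0]; tilt=np.arctan2(x[:2]@p[:2]/np.hypot(*p[:2]),x[2])
    print("q1",q[0],"az",az,"sum",q[1]+q[2]+q[4],"tool angle from up",tilt, np.hypot(*p[:2]),p[2])
E
```

```text
2.325 [-0.197  0.671  1.233 -0.123  1.517  1.165] [ 593.9 -112.6  128.1] 75.31357189374589
[[-0.292  0.23  -0.928]
 [-0.067 -0.973 -0.22 ]
 [-0.954 -0.002  0.3  ]]
q1 -1.3496403213191708 az -1.2830095946858981 sum 3.1424519323554696 tool angle from up -3.1407375082828537 549.8291706887754 224.02842532668544
q1 -0.2524014349510501 az -0.19102309632482226 sum 3.141577002740835 tool angle from up 3.14158090730553 596.4169697628969 264.55013310536026
q1 -0.19693094880566187 az -0.18743245699302516 sum 3.421166341338666 tool angle from up -2.8613141685164547 604.5023701726948 128.12225729821088
```

{"api": "jog_arm", "payload": {"series": [0, 0, 0, -0.014, -0.003, -0.047, 0.6, 0, 0, 0, -0.028, -0.0065, -0.093, 0.6, 0, 0, 0, -0.028, -0.0065, -0.093, 0.6, 0, 0, 0, -0.028, -0.0065, -0.093, 0.6]}}

```text
clock: 2.82
eef_pos: [568.9, -119.4, 40.8]
eef_rot: [0.006, 1.275, -2.903]
wrist_force: [0.2, 0.1, 0.1]
finger_gap: 75.3
```

```bash
python3 - <<'E'
from h import *
s=log(); print(s["clock"],s["joints"].round(3),s["eef_pos"].round(1),s["finger_gap"],s["wrist_force"])
c=grab("scene","s1"); crop(c,250,220,400,340,5,"s1c"); grab("wrist","w2")
E
```

```text
2.825 [-0.215  0.72   1.373 -0.132  1.318  1.174] [ 568.9 -119.4   40.8] 75.3194292038974 [0.17125086 0.06785553 0.10752628]
```

View pics/s1c.png

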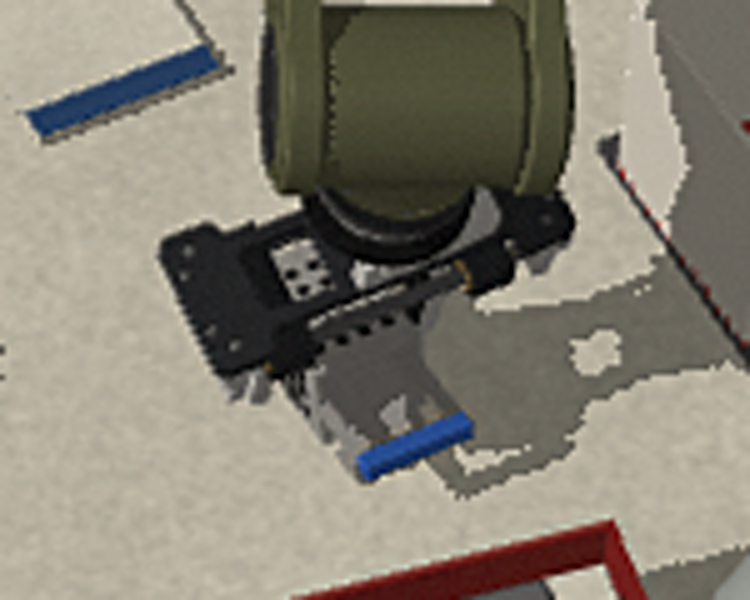

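View pics/w2.png

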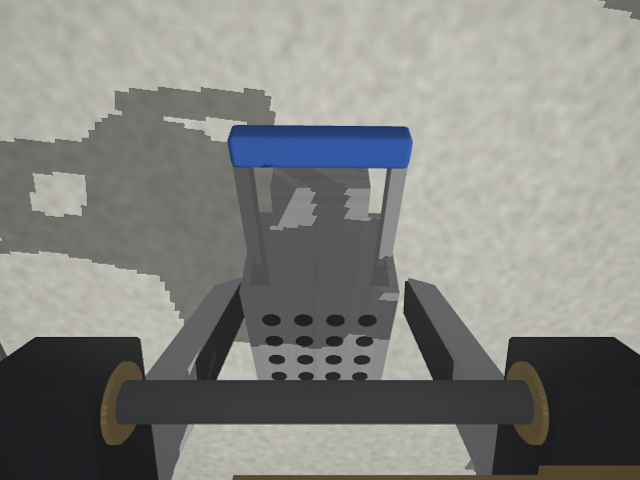

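{"api": "jog_arm", "payload": {"series": [0, 0, 0, 0, 0, 0, -0.2, 0, 0, 0, 0, 0, 0, -0.2, 0, 0, 0, 0, 0, 0, -0.2, 0, 0, 0, 0, 0, 0, -0.2, 0, 0, 0, 0, 0, 0, -0.2], "squeeze": 40}}

```text
clock: 3.55
eef_pos: [567.3, -118.8, 37.8]
eef_rot: [-0.0, 1.271, -2.909]
wrist_force: [1.4, 2.2, 6.6]
finger_gap: 55.9
```

{"api": "jog_arm", "payload": {"series": [0, 0, 0, 0, 0, 0.03, -0.2, 0.03, -0.126, 0, 0, 0, 0.07, -0.2, 0.06, -0.253, 0, 0, 0, 0.11, -0.2, 0.1, -0.4, 0, 0, 0, 0.15, -0.2, 0.13, -0.55, 0, 0, 0, 0.19, -0.2, 0.15, -0.632, 0, -0.02, 0, 0.2, -0.2, 0.15, -0.632, 0, -0.02, 0, 0.2, -0.2, 0.15, -0.632, 0, -0.02, 0, 0.2, -0.2]}}

```text
clock: 4.55
eef_pos: [547.2, -118.9, 237.0]
eef_rot: [-3.14, 1.223, 0.235]
wrist_force: [-0.5, 0.4, -1.1]
finger_gap: 56.0
```

```bash
cat > fit.py <<'E'
from h import *
import json
from scipy.optimize import least_squares
def fk(q,P):
    yo,a1,d1,L2,a3,L3,T,d5,o6=P
    Y=lambda a:Rn.from_euler('y',a).as_matrix(); Z=lambda a:Rn.from_euler('z',a).as_matrix()
    R=Z(q[0]); p=R@[a1,yo,d1]; R=R@Y(q[1]); p=p+R@[0,0,L2]; R=R@Y(q[2]); p=p+R@[a3,0,L3]
    R=R@Z(q[3])@Y(q[4]); p=p+R@[d5,0,T]; R=R@Z(o6+q[5])
    # tool x = local z ; tool y = local y ; tool z = -local x
    return p, R@np.array([[0,0,-1],[0,1,0],[1,0,0.]])
def data(): return [json.loads(l) for l in open("fk.jsonl")]
def resid(P,sg=1):
    r=[]
    for d in data():
        p,R=fk(np.array(d["joints"]),P); r+=list((p-d["eef_pos"])); r+=list(100*(R-Rn.from_euler('xyz',d["eef_rot"]).as_matrix()).ravel())
    return np.array(r+list((np.array(P)-x0)*np.array([1,1,1,1,1,1,1,1,0])*1e-3))
x0=np.array([37,100,400,450,0,450,250,0,0.])
def fit():
    best=None
    for o in(0,1.57,3.14,-1.57):
        x=x0.copy(); x[8]=o; f=least_squares(resid,x)
        if best is None or f.cost<best.cost: best=f
    return best
if __name__=="__main__":
    b=fit(); print(b.x.round(2),b.cost); print(np.abs(b.fun).max())
E
python3 - <<'E'
from h import *
s=log(); print(s["clock"],s["joints"].round(3),s["eef_pos"].round(1),s["finger_gap"],s["wrist_force"]);print(Rof(s).round(3))
c=grab("scene","s2"); crop(c,200,150,400,300,4,"s2c")
E
python3 fit.py
```

```text
4.55 [-0.367  0.155  1.705  0.231  1.003  0.874] [ 547.2 -118.9  237. ] 55.982265170786704 [-0.52983254  0.38711    -1.1470975 ]
[[ 0.332  0.231 -0.915]
 [ 0.079 -0.973 -0.217]
 [-0.94  -0.001 -0.341]]
[ 36.6    0.   221.2  424.2   40.9  447.5  251.64   0.     1.57] 0.022158297004495713
0.17879810885022374
```

View pics/s2c.png

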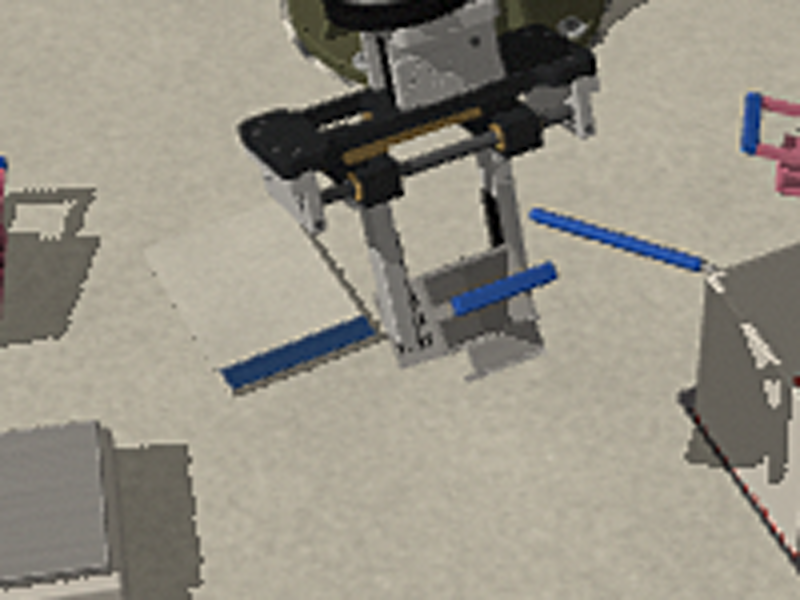

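```bash
cat > ik.py <<'E'
from fit import *
P=np.array([36.6,0,221.2,424.2,40.9,447.5,251.64,0,np.pi/2])
LO=np.array([-3.03,-.79,.23,-1.04,0,-2.55]);HI=np.array([3.03,2.21,2.52,4.18,3.07,2.55])
def ik(p,R,q0):
    f=lambda q:np.r_[fk(q,P)[0]-p,200*(fk(q,P)[1]-R).ravel()]
    best=None
    for k in range(6):
        r=least_squares(f,np.clip(q0+(0 if k==0 else np.random.randn(6)*.5),LO+1e-3,HI-1e-3),bounds=(LO,HI))
        if best is None or r.cost<best.cost-1: best=r
        if best.cost<1e-2: break
    return best.x,best.cost
def frame(head,tilt):  # tilt from down, forward
    h=np.array([np.cos(head),np.sin(head),0]); x=h*np.sin(tilt)+np.array([0,0,-np.cos(tilt)])
    y=np.array([np.sin(head),-np.cos(head),0]); return np.stack([x,y,np.cross(x,y)],1)
E
python3 - <<'E'
from ik import *
b=fit(); print(b.x[8])
q0=np.array(data()[-1]["joints"]); print(fk(q0,P)[0],data()[-1]["eef_pos"])
np.random.seed(0)
for z in(106,180):
  for hd in(0.23,-.1,-.4,-.65,-.9,-1.2,-1.38):
    h=np.array([np.cos(hd),np.sin(hd),0]); p=np.array([470.5,-381,z])-6.9*h
    q,c=ik(p,frame(hd,1.061),q0); print(z,hd,round(c,2),q.round(2))
E
```

```text
1.5707963267949319
[ 547.21335752 -118.90557647  237.01800264] [547.2116990027989, -118.90597285631328, 237.02270287085614]
106 0.23 0.0 [-1.12  0.55  1.84  1.35  1.06 -0.7 ]
106 -0.1 0.0 [-1.06  0.45  2.02  1.69  0.8  -0.78]
106 -0.4 0.0 [-0.93  0.39  2.12  2.19  0.58 -0.99]
106 -0.65 0.0 [-0.8   0.37  2.16  2.85  0.46 -1.38]
106 -0.9 2937.82 [-0.76  0.26  2.04 -0.47  0.    2.12]
106 -1.2 6517.42 [-0.72  0.27  1.97 -0.72  0.21  2.55]
106 -1.38 9814.69 [-0.71  0.28  1.91 -0.64  0.35  2.55]
180 0.23 0.0 [-1.12  0.41  1.82  1.27  1.1  -0.53]
180 -0.1 0.0 [-1.06  0.29  2.    1.52  0.79 -0.53]
180 -0.4 0.0 [-0.93  0.21  2.1   1.89  0.49 -0.64]
180 -0.65 0.0 [-0.8   0.19  2.14  2.64  0.27 -1.16]
180 -0.9 1308.32 [-0.74  0.14  2.05 -0.9   0.05  2.55]
180 -1.2 4361.17 [-0.69  0.15  1.95 -0.73  0.32  2.55]
180 -1.38 7393.86 [-0.67  0.17  1.88 -0.66  0.47  2.55]
```

{"api": "jog_arm", "payload": {"series": [0.02, -0.09, 0, -0.01, -0.04, 0, -0.2, 0.05, -0.2, 0, -0.02, -0.08, 0, -0.2, 0.08, -0.33, 0, -0.035, -0.12, 0, -0.2, 0.11, -0.46, 0, -0.05, -0.16, -0.01, -0.2, 0.14, -0.59, 0, -0.065, -0.2, -0.03, -0.2, 0.164, -0.694, 0, -0.075, -0.24, -0.05, -0.2, 0.164, -0.694, 0, -0.083, -0.264, -0.07, -0.2, 0.164, -0.694, 0, -0.083, -0.264, -0.07, -0.2, 0.164, -0.694, 0, -0.083, -0.264, -0.07, -0.2]}}

```text
clock: 5.72
eef_pos: [464.7, -382.3, 167.4]
eef_rot: [-3.141, 0.509, 0.234]
wrist_force: [-0.9, 1.1, -1.4]
finger_gap: 55.7
```

```bash
python3 - <<'E'
from h import *
s=log(); print(s["clock"],s["joints"].round(3),s["eef_pos"].round(1),s["finger_gap"],s["wrist_force"]);print(Rof(s).round(3))
c=grab("scene","s3"); crop(c,120,150,320,300,4,"s3c"); c=grab("side","d3"); crop(c,320,150,520,300,4,"d3c")
E
python3 fit.py
```

```text
5.725 [-1.119  0.437  1.821  1.278  1.099 -0.56 ] [ 464.7 -382.3  167.4] 55.71608947668546 [-0.91473662  1.09788162 -1.40933968]
[[ 0.85   0.232 -0.474]
 [ 0.203 -0.973 -0.113]
 [-0.487 -0.    -0.873]]
[ 36.6    0.   221.2  424.2   40.9  447.5  251.64  -0.     1.57] 0.022158389752412223
0.17879900996498005
```

View pics/s3c.png

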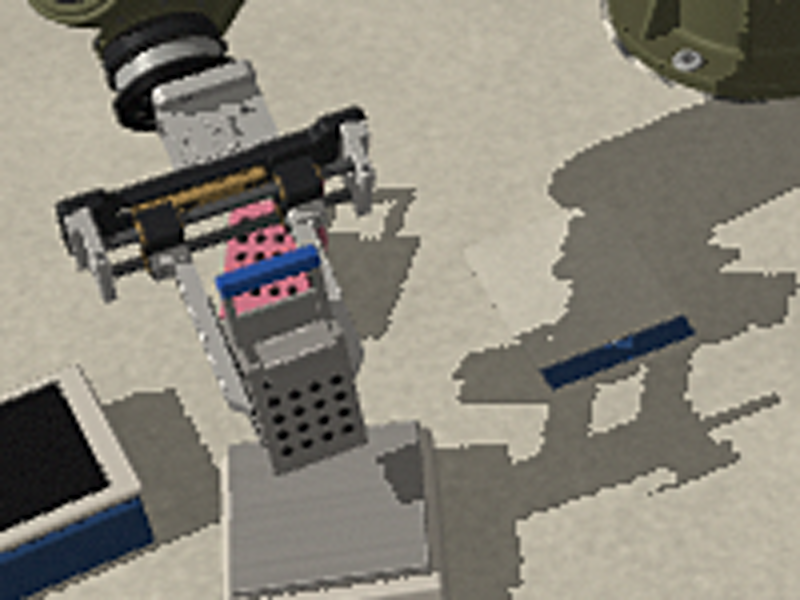

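View pics/d3c.png

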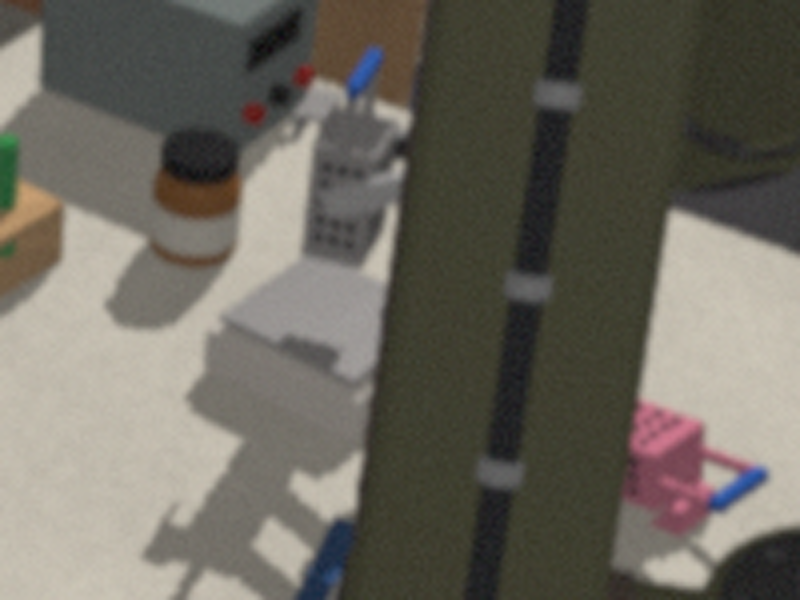

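```bash
python3 - <<'E'
from h import *
c=load("s3"); W=cloud(c)
# front face px: crop (265..365,380..470)/4 +(120,150)
u,v=np.meshgrid(np.arange(188,209),np.arange(247,266)); q=W[v,u].reshape(-1,3); q=q[~np.isnan(q).any(1)]
q=q[(q[:,2]>100)&(q[:,2]<210)]
# keep plane inliers
for _ in range(5):
    mu=np.median(q,0); n=np.linalg.svd(q-q.mean(0))[2][2]; d=(q-q.mean(0))@n; q=q[abs(d)<max(2,1.5*d.std())]
print(len(q),q.mean(0).round(1),n.round(3),q[:,2].min(),q[:,2].max())
hsv=cv2.cvtColor(c["color"],cv2.COLOR_BGR2HSV); m=cv2.inRange(hsv,(100,120,50),(130,255,255))[208:228,170:204]; p=W[208:228,170:204][m>0]; print("handle",np.nanmean(p,0).round(1),np.nanmax(p[:,2]))
E
```

```text
266 [ 491.4 -377.4  143.4] [-0.97  -0.242  0.025] 110.14848911936781 178.01427587059095
handle [ 471.9 -380.9  248.2] 256.2194956157754
```

{"api": "jog_arm", "payload": {"series": [0, 0, 0, 0, 0, -0.04, -0.2, 0, 0, 0, 0, 0, -0.055, -0.2, 0, 0, 0, 0, 0, -0.06, -0.2, 0, 0, 0, 0, 0, -0.06, -0.2, 0, 0, 0, 0, 0, -0.06, -0.2]}}

```text
clock: 6.45
eef_pos: [464.3, -383.2, 108.5]
eef_rot: [3.14, 0.508, 0.232]
wrist_force: [0.0, 0.3, -1.5]
finger_gap: 55.7
```

{"api": "jog_arm", "payload": {"series": [0, 0, 0, 0, 0, -0.002, -0.2, 0, 0, 0, 0, 0, -0.003, -0.2, 0, 0, 0, 0, 0, -0.003, -0.2]}}

```text
clock: 6.82
eef_pos: [464.4, -383.3, 106.0]
eef_rot: [3.14, 0.506, 0.232]
wrist_force: [-4.4, 1.3, 9.8]
finger_gap: 55.8
```

{"api": "jog_arm", "payload": {"series": [0, 0, 0, 0, 0, 0, 0.6, 0, 0, 0, 0, 0, 0, 0.6, 0, 0, 0, 0, 0, 0, 0.6, 0, 0, 0, 0, 0, 0, 0.6, 0, 0, 0, 0, 0, 0, 0.6]}}

```text
clock: 7.45
eef_pos: [464.1, -382.9, 104.4]
eef_rot: [3.141, 0.508, 0.233]
wrist_force: [0.9, -0.1, -0.6]
finger_gap: 75.1
```

```bash
python3 - <<'E'
from h import *
s=log(); print(s["clock"],s["eef_pos"].round(1),s["finger_gap"],s["wrist_force"])
c=grab("scene","s4"); crop(c,120,170,320,320,4,"s4c"); W=cloud(c)
np.random.seed(0)
hsv=cv2.cvtColor(c["color"],cv2.COLOR_BGR2HSV); m=cv2.inRange(hsv,(100,120,50),(130,255,255)); n,l,st,ce=cv2.connectedComponentsWithStats(m)
for i in range(1,n):
    p=np.nanmean(W[l==i],0)
    if np.hypot(p[0]-470,p[1]+381)<60 and st[i,4]>20: print("handle",ce[i],p.round(1),st[i])
E
```

```text
7.45 [ 464.1 -382.9  104.4] 75.10617271027854 [ 0.89152696 -0.0708105  -0.62161421]
handle [191.05185185 236.62962963] [ 472.5 -381.6  188.7] [179 231  25  13 135]
```

View pics/s4c.png

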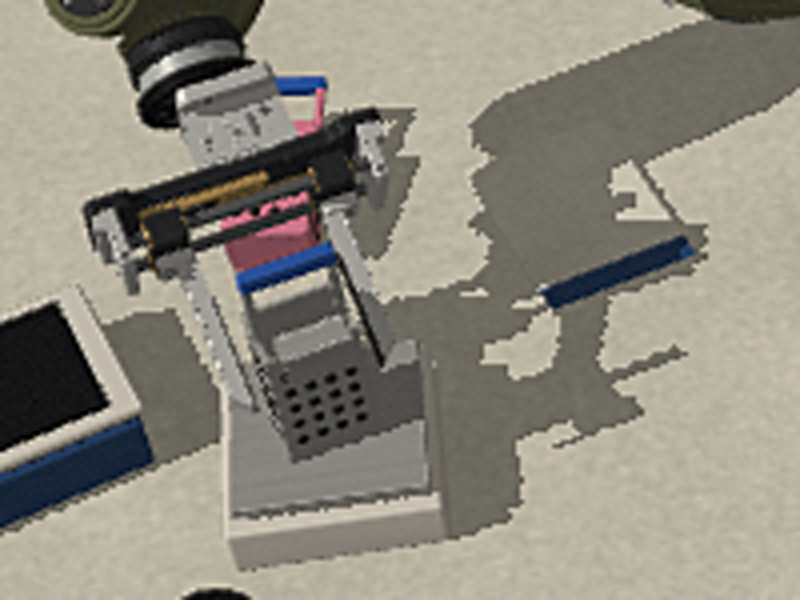

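```bash
python3 - <<'E'
from ik import *
q0=np.array(data()[-1]["joints"])
np.random.seed(1)
def down(head,sg):
    x=np.array([0,0,-1.]); y=sg*np.array([np.cos(head),np.sin(head),0]); return np.stack([x,y,np.cross(x,y)],1)
for sg in(1,-1):
  for nm,p,hd in(("reg",(470,-382,187),.233),("reghi",(470,-382,300),.233),("hang",(530,98,170),-1.38),("hanghi",(530,98,300),-1.38)):
    for g in (np.array([-.6,.4,1.4,0,1.3,0]),np.array([.2,.4,1.4,0,1.3,1.5]),np.array([.2,.4,1.4,0,1.3,-1.5])):
        q,c=ik(np.array(p,float),down(hd,sg),g)
        if c<.1: print(sg,nm,q.round(2)); break
    else: print(sg,nm,"fail",c)
s=data()[-1]
for sg in(1,-1):
    R=Rn.from_euler('xyz',s["eef_rot"]).as_matrix(); print(sg,Rn.from_matrix(down(.233,sg)@R.T).as_rotvec())
    print(Rn.from_matrix(down(-1.38,sg)@down(.233,sg).T).as_rotvec())
E
```

```text
1 reg [-0.74  0.45  1.4  -0.    1.29 -0.98]
1 reghi [-0.74  0.39  1.23 -0.    1.52 -0.98]
1 hang [0.11 0.33 1.62 0.   1.2  1.49]
1 hanghi [ 0.11  0.23  1.44 -0.    1.48  1.49]
-1 reg [-0.74  0.45  1.4   0.    1.29  2.17]
-1 reghi [-0.74  0.39  1.23  0.    1.52  2.17]
-1 hang [ 0.11  0.33  1.62 -0.    1.2  -1.65]
-1 hanghi [ 0.11  0.23  1.44 -0.    1.48 -1.65]
1 [-0.99574519  0.6141872   1.4075867 ]
[-0.    -0.    -1.613]
-1 [ 0.61420739  0.99577791 -1.40781884]
[-0.    -0.    -1.613]
```

{"api": "jog_arm", "payload": {"series": [0, 0, 0, -0.04, -0.01, 0.023, 0.6, 0, 0, 0, -0.094, -0.022, 0.054, 0.6, 0, 0, 0, -0.12, -0.028, 0.1, 0.6, 0, 0, 0, -0.12, -0.028, 0.16, 0.2, -0.1, 0.061, 0.141, -0.12, -0.028, 0.22, -0.2, -0.2, 0.123, 0.282, -0.11, -0.02, 0.226, -0.3, -0.3, 0.184, 0.422, -0.09, -0.01, 0.226, -0.3, -0.4, 0.246, 0.563, -0.06, 0, 0.226, -0.3, -0.5, 0.307, 0.704, -0.03, 0, 0.226, -0.3, -0.6, 0.37, 0.845, 0, 0, 0.226, -0.3, -0.7, 0.43, 0.985, 0.006, 0.001, 0.226, -0.3, -0.8, 0.491, 1.126, 0.006, 0.001, 0.226, -0.3, -0.9, 0.553, 1.267, 0.006, 0.001, 0.226, -0.3, -0.996, 0.614, 1.408, 0.006, 0.001, 0.226, -0.3, -0.996, 0.614, 1.408, 0.006, 0.001, 0.226, -0.3, -0.996, 0.614, 1.408, 0.006, 0.001, 0.226, -0.3]}}

```text
clock: 9.5
eef_pos: [470.0, -382.0, 330.3]
eef_rot: [2.391, 1.568, 1.05]
wrist_force: [-0.2, -0.4, 0.4]
finger_gap: 33.0
```

```bash
python3 - <<'E'
from h import *
s=log(); print(s["clock"],s["joints"].round(2),s["eef_pos"].round(1),s["finger_gap"],s["wrist_force"].round(1));R=Rof(s);print(R.round(3))
c=grab("wrist","w5"); W=cloud(c)
hsv=cv2.cvtColor(c["color"],cv2.COLOR_BGR2HSV); m=cv2.inRange(hsv,(100,120,50),(130,255,255)); n,l,st,ce=cv2.connectedComponentsWithStats(m)
for i in range(1,n):
    if st[i,4]>60: 
        q=W[l==i]; q=q[~np.isnan(q).any(1)]; r=cv2.minAreaRect(np.argwhere(l==i)[:,::-1].astype(np.float32)); print("blue",ce[i].round(1),st[i],np.median(q,0).round(1),ray(c,*r[0],190).round(1),np.linalg.svd(q-q.mean(0))[2][0].round(3))
E
```

```text
9.5 [-0.74  0.38  1.18  0.    1.59 -0.97] [ 470.  -382.   330.3] 33.02408603369706 [-0.2 -0.4  0.4]
[[ 0.001  0.974  0.228]
 [ 0.002  0.228 -0.974]
 [-1.     0.002 -0.002]]
blue [260.5  23. ] [251   0  20  48 834] [ 360.6 -210.9    7.6] [ 395.9 -248.6  190. ] [ 0.247 -0.969 -0.003]
blue [ 39.7 135.7] [ 28 110  24  52 673] [ 165.3 -377.2   52.4] [ 256.5 -356.2  190. ] [-0.198 -0.98   0.003]
blue [323.1 232.9] [317 199  13  71 873] [ 469.6 -379.3  188.6] [ 469.6 -380.2  190. ] [ 0.23  -0.973  0.01 ]
```

View pics/w5.png

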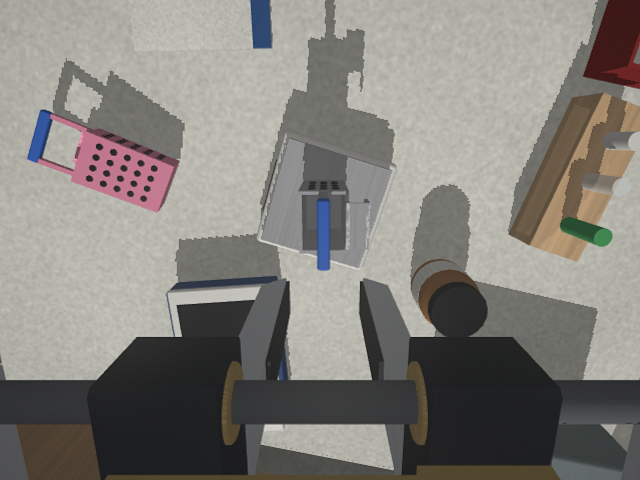

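{"api": "jog_arm", "payload": {"series": [0, 0, 0, 0, 0.001, -0.05, -0.3, 0, 0, 0, 0, 0.002, -0.1, -0.3, 0, 0, 0, 0, 0.002, -0.135, -0.3, 0, 0, 0, 0, 0.002, -0.146, -0.3, 0, 0, 0, 0, 0.002, -0.146, -0.3, 0, 0, 0, 0, 0.002, -0.146, -0.3, 0, 0, 0, 0, 0.002, -0.146, -1, 0, 0, 0, 0, 0.002, -0.146, -1, 0, 0, 0, 0, 0.002, -0.146, -1, 0, 0, 0, 0, 0.002, -0.146, -1], "squeeze": 40}}

```text
clock: 10.8
eef_pos: [470.1, -380.0, 184.8]
eef_rot: [0.302, 1.57, -1.036]
wrist_force: [-0.3, 0.4, 2.4]
finger_gap: 9.6
```

{"api": "jog_arm", "payload": {"series": [0, 0, 0, 0, 0, 0.03, -1, 0, 0, 0, 0, 0, 0.08, -1, 0, 0, -0.1, 0, 0, 0.13, -1, 0, 0, -0.25, 0.01, 0.05, 0.15, -1, 0, 0, -0.4, 0.02, 0.1, 0.15, -1, 0, 0, -0.55, 0.03, 0.15, 0.15, -1, 0, 0, -0.7, 0.04, 0.2, 0.15, -1, 0, 0, -0.85, 0.05, 0.25, 0.15, -1, 0, 0, -1, 0.06, 0.29, 0.15, -1, 0, 0, -1.15, 0.06, 0.33, 0.15, -1, 0, 0, -1.3, 0.06, 0.36, 0.15, -1, 0, 0, -1.45, 0.06, 0.38, 0.15, -1, 0, 0, -1.6, 0.06, 0.39, 0.15, -1, 0, 0, -1.613, 0.06, 0.39, 0.15, -1, 0, 0, -1.613, 0.06, 0.39, 0.15, -1, 0, 0, -1.613, 0.06, 0.39, 0.15, -1]}}

```text
clock: 12.8
eef_pos: [530.1, 9.6, 334.3]
eef_rot: [0.024, 1.571, -2.925]
wrist_force: [-1.3, -0.2, -1.7]
finger_gap: 9.8
```

```bash
python3 - <<'E'
from h import *
s=log(); print(s["clock"],s["joints"].round(2),s["eef_pos"].round(1),s["finger_gap"],s["wrist_force"].round(1));R=Rof(s);print(R.round(3))
c=grab("wrist","w6"); grab("side","d6"); c=grab("scene","s6"); crop(c,280,120,480,270,4,"s6c")
E
```

```text
12.8 [-0.05  0.2   1.4  -0.    1.55  1.33] [530.1   9.6 334.3] 9.823988562517156 [-1.3 -0.2 -1.7]
[[-0.     0.191 -0.982]
 [-0.    -0.982 -0.191]
 [-1.     0.     0.   ]]
```

View pics/w6.png

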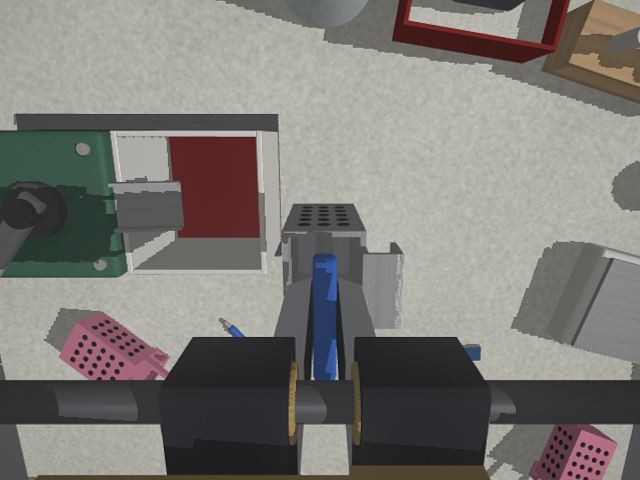

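View pics/s6c.png

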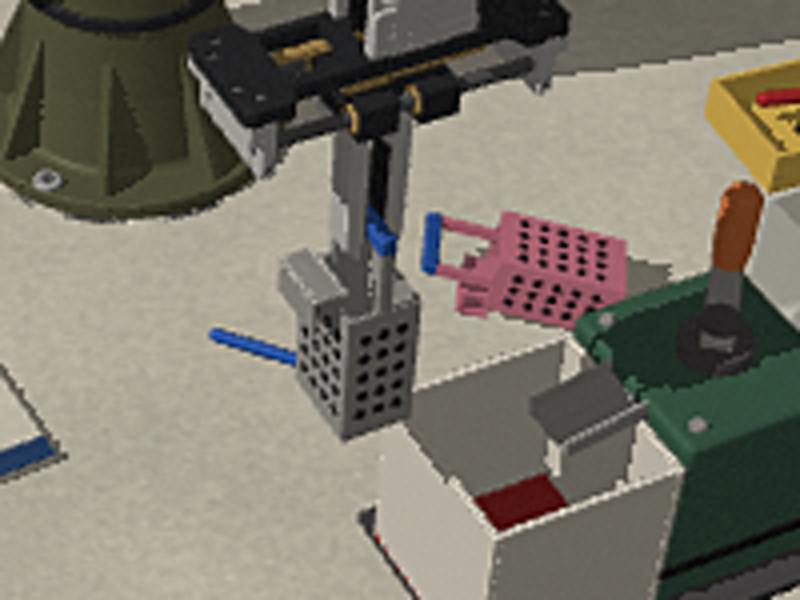

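```bash
python3 - <<'E'
from h import *
c=load("w6"); W=cloud(c)
crop(c,100,110,300,290,4,"w6c")
m=abs(W[...,2]-135)<6
g=cv2.cvtColor(c["color"],cv2.COLOR_BGR2GRAY)
for v in(140,160,180,200,220,240,260): print(v,g[v,250:276].tolist())
for v in (132,273): print([ray(c,u,v,135).round(1) for u in((258,263) if v==132 else (262,267))])
q=W[110:290,240:280][m[110:290,240:280]]; q=q[q[:,1]<120]; print(len(q),np.median(q,0).round(1)); 
E
```

```text
140 [52, 52, 52, 52, 49, 64, 127, 187, 183, 187, 198, 210, 171, 174, 174, 173, 174, 173, 174, 174, 174, 174, 174, 173, 175, 174]
160 [54, 53, 54, 55, 52, 49, 80, 145, 184, 186, 190, 195, 193, 172, 174, 174, 174, 174, 174, 173, 173, 174, 173, 173, 174, 174]
180 [55, 55, 54, 55, 54, 54, 51, 94, 165, 183, 186, 192, 195, 173, 173, 174, 173, 173, 173, 173, 174, 173, 174, 173, 174, 174]
200 [54, 55, 55, 55, 55, 55, 55, 54, 80, 120, 117, 118, 117, 108, 120, 178, 174, 173, 173, 174, 173, 173, 173, 174, 174, 174]
220 [55, 55, 56, 56, 57, 56, 56, 54, 60, 90, 119, 117, 117, 116, 106, 120, 178, 174, 173, 173, 173, 173, 173, 174, 173, 173]
240 [105, 104, 105, 105, 104, 105, 104, 104, 104, 105, 111, 117, 116, 118, 112, 122, 169, 175, 173, 173, 172, 172, 173, 173, 173, 172]
260 [105, 105, 104, 105, 105, 105, 105, 105, 105, 104, 106, 137, 186, 187, 191, 193, 173, 172, 173, 173, 173, 174, 178, 176, 172, 169]
[array([595.1,  79.9, 135. ]), array([596. ,  75.7, 135. ])]
[array([470.2,  57.1, 135. ]), array([471.1,  52.5, 135. ])]
1128 [533.5  69.4 133.7]
```

View pics/w6c.png

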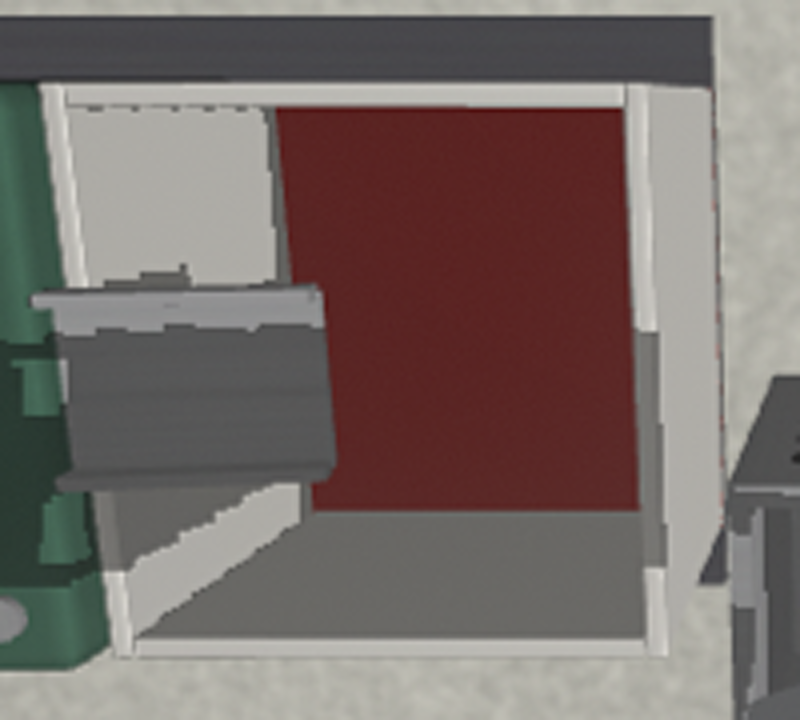

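{"api": "jog_arm", "payload": {"series": [0, 0, -0.009, -0.001, 0.04, 0, -1, 0, 0, -0.009, -0.002, 0.08, 0, -1, 0, 0, -0.009, -0.002, 0.087, -0.02, -1, 0, 0, -0.009, -0.002, 0.087, -0.07, -1, 0, 0, -0.009, -0.002, 0.087, -0.11, -1, 0, 0, -0.009, -0.002, 0.087, -0.129, -1, 0, 0, -0.009, -0.002, 0.087, -0.129, -1, 0, 0, -0.009, -0.002, 0.087, -0.129, -1]}}

```text
clock: 13.95
eef_pos: [528.6, 97.1, 206.6]
eef_rot: [3.083, 1.569, 0.124]
wrist_force: [0.1, 0.4, -3.1]
finger_gap: 9.7
```

```bash
python3 - <<'E'
from h import *
s=log(); print(s["clock"],s["joints"].round(2),s["eef_pos"].round(1),s["finger_gap"],s["wrist_force"].round(1))
c=grab("wrist","w7"); crop(c,170,150,430,345,3,"w7c"); c=grab("scene","s7"); crop(c,330,150,480,270,5,"s7c")
E
```

```text
13.95 [0.11 0.29 1.58 0.   1.27 1.5 ] [528.6  97.1 206.6] 9.686984065992121 [ 0.1  0.4 -3.1]
```

View pics/w7c.png

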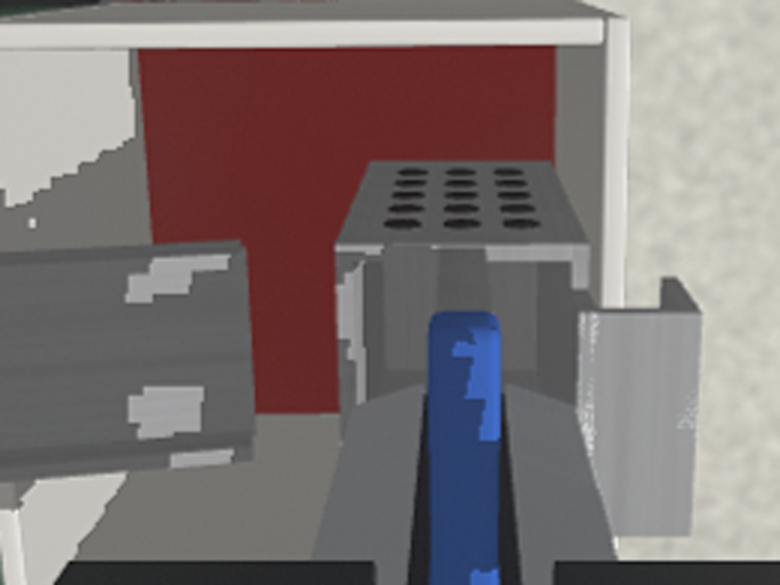

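View pics/s7c.png

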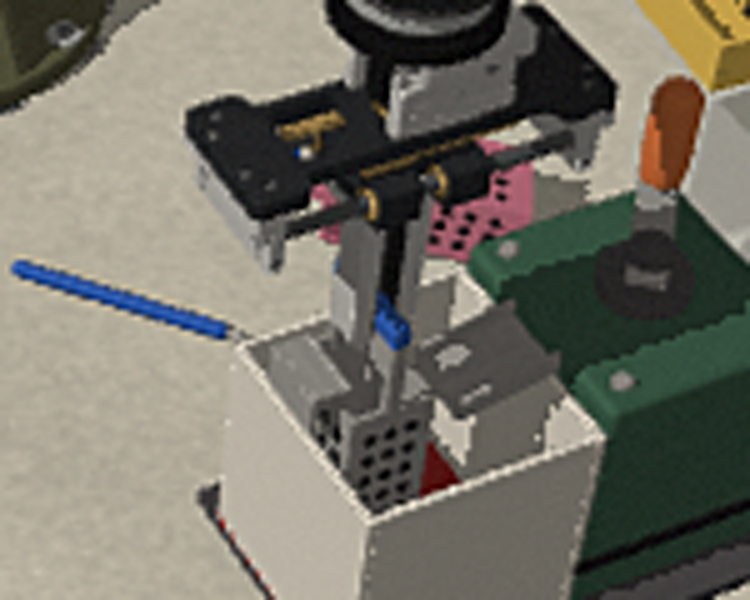

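{"api": "jog_arm", "payload": {"series": [0, 0, 0, 0, 0, -0.015, -1, 0, 0, 0, 0, 0, -0.025, -1, 0, 0, 0, 0, 0, -0.033, -1, 0, 0, 0, 0, 0, -0.035, -1, 0, 0, 0, 0, 0, -0.035, -1, 0, 0, 0, 0, 0, -0.035, -1]}}

```text
clock: 14.8
eef_pos: [528.2, 97.1, 170.8]
eef_rot: [2.992, 1.57, 0.033]
wrist_force: [0.2, 0.6, -2.0]
finger_gap: 9.6
```

```bash
python3 - <<'E'
from h import *
s=log(); print(s["clock"],s["eef_pos"].round(1),s["finger_gap"],s["wrist_force"].round(1))
c=grab("wrist","w8"); crop(c,170,150,430,345,3,"w8c"); c=grab("scene","s8"); crop(c,330,150,480,270,5,"s8c")
E
```

```text
14.8 [528.2  97.1 170.8] 9.603608628702014 [ 0.2  0.6 -2. ]
```

View pics/w8c.png

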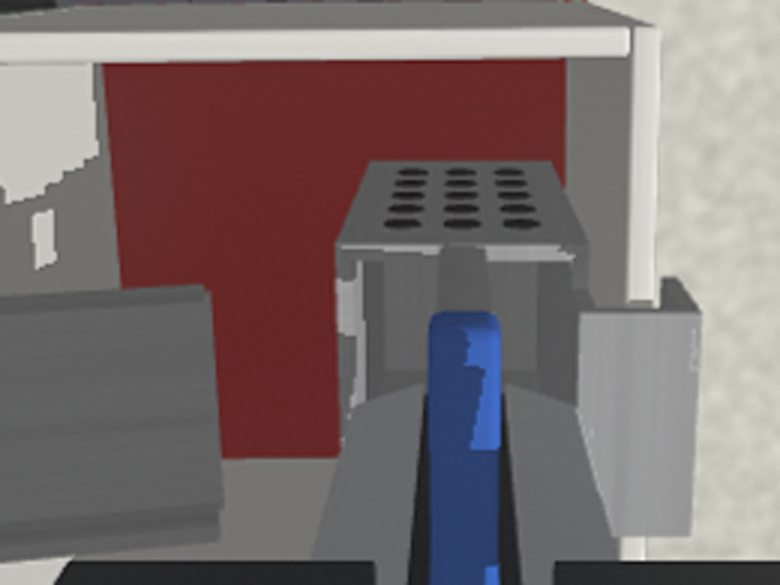

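View pics/s8c.png

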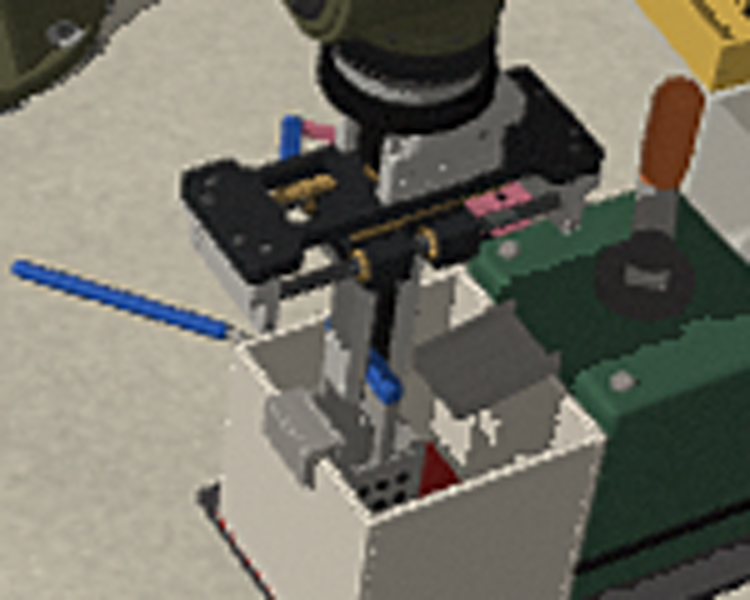

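The lip sits over the wall: in the wrist crop the wall (col ≈ 642) passes under the lip (580–700). I'll lower the last few mm until it touches, then release.

{"api": "jog_arm", "payload": {"series": [0, 0, 0, 0, 0, -0.002, -1, 0, 0, 0, 0, 0, -0.004, -1, 0, 0, 0, 0, 0, -0.004, -1, 0, 0, 0, 0, 0, -0.004, -1]}}

```text
clock: 15.4
eef_pos: [528.3, 97.5, 167.3]
eef_rot: [-2.872, 1.57, 0.452]
wrist_force: [-3.3, 2.7, 6.0]
finger_gap: 9.4
```

{"api": "jog_arm", "payload": {"series": [0, 0, 0, 0, 0, 0, -0.4, 0, 0, 0, 0, 0, 0, -0.4, 0, 0, 0, 0, 0, 0, -0.4, 0, 0, 0, 0, 0, 0, -0.4]}}

```text
clock: 15.9
eef_pos: [528.1, 97.1, 166.4]
eef_rot: [0.346, 1.571, -2.613]
wrist_force: [0.6, -0.4, -0.1]
finger_gap: 28.1
```

```bash
python3 - <<'E'
from h import *
s=log(); print(s["clock"],s["eef_pos"].round(1),s["finger_gap"],s["wrist_force"].round(1))
c=grab("wrist","w9"); crop(c,170,150,430,345,3,"w9c")
E
```

```text
15.9 [528.1  97.1 166.4] 28.116437344329306 [ 0.6 -0.4 -0.1]
```

View pics/w9c.png

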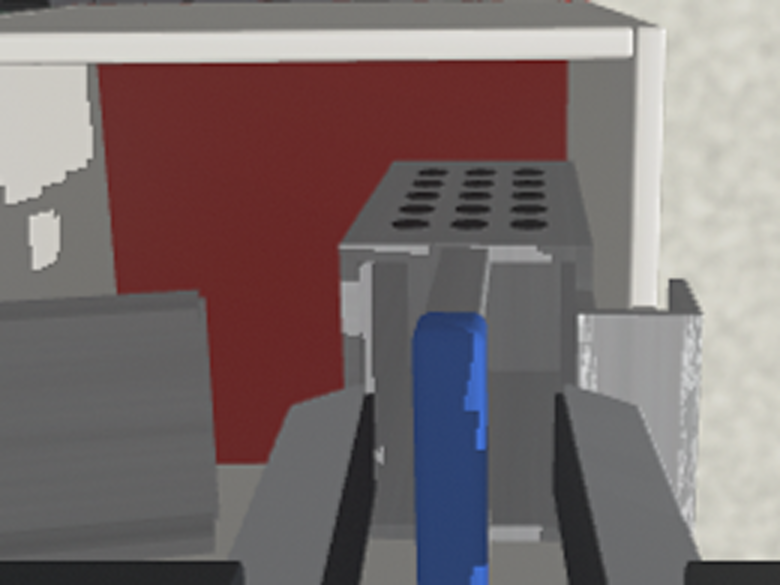

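{"api": "jog_arm", "payload": {"series": [0, 0, 0, 0, 0, 0.02, -0.4, 0, 0, 0, 0, 0, 0.06, -0.4, 0, 0, 0, 0, 0, 0.12, -0.4, 0, 0, 0, -0.02, 0.03, 0.18, 0, 0, 0, 0, -0.04, 0.08, 0.18, 0, 0, 0, 0, -0.04, 0.08, 0.18, 0]}}

```text
clock: 16.7
eef_pos: [487.1, 179.6, 347.5]
eef_rot: [-2.864, 1.569, 0.464]
wrist_force: [0.9, 0.0, -0.5]
finger_gap: 47.1
```

```bash
python3 - <<'E'
from h import *
s=log(); print(s["clock"],s["eef_pos"].round(1),s["finger_gap"],s["wrist_force"].round(1))
c=grab("wrist","w10"); c=grab("scene","s10"); crop(c,330,150,480,270,5,"s10c"); W=cloud(c)
c2=grab("side","d10"); crop(c2,180,230,340,380,4,"d10c")
hsv=cv2.cvtColor(c["color"],cv2.COLOR_BGR2HSV); m=cv2.inRange(hsv,(100,120,50),(130,255,255)); n,l,st,ce=cv2.connectedComponentsWithStats(m)
for i in range(1,n):
    p=np.nanmean(W[l==i],0)
    if np.hypot(p[0]-528,p[1]-97)<60: print("handle",ce[i],p.round(1),st[i])
E
```

```text
16.7 [487.1 179.6 347.5] 47.08127113200607 [ 0.9  0.  -0.5]
handle [403.00943396 222.48113208] [530.3  97.3 170. ] [396 214  15  18 106]<stdin>:7: RuntimeWarning: Mean of empty slice
```

View pics/w10.png

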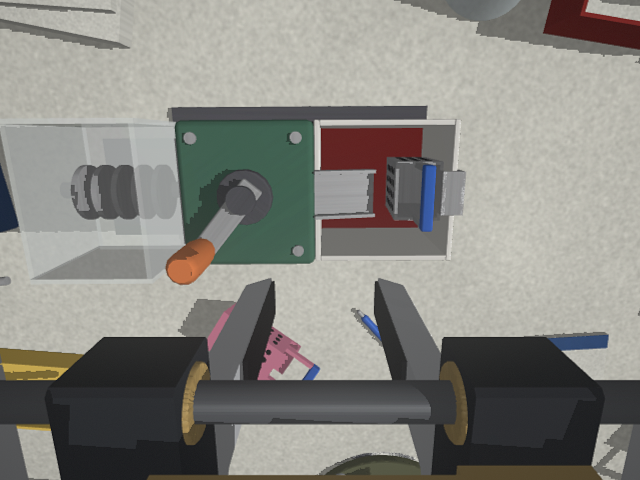

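View pics/s10c.png

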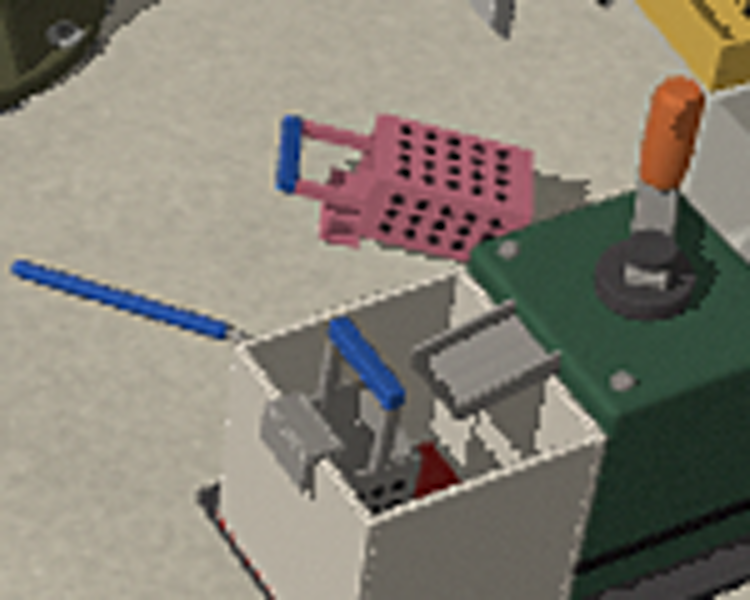

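View pics/d10c.png

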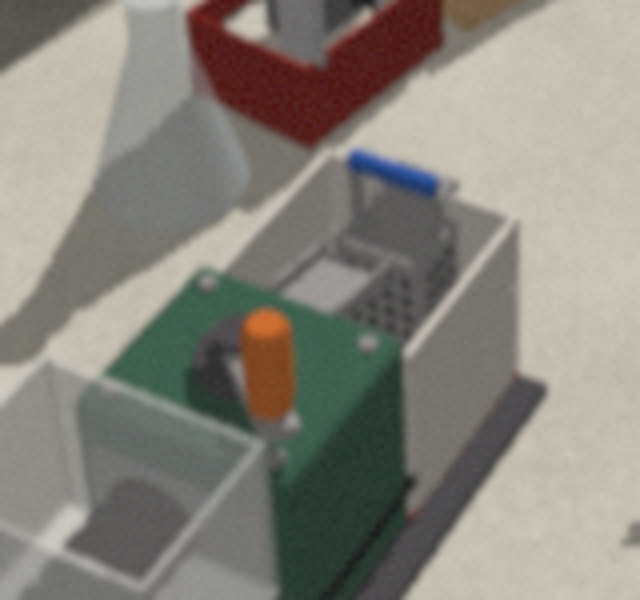

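```bash
python3 - <<'E'
from h import *
c=load("w10"); W=cloud(c); crop(c,300,110,480,270,4,"w10c")
def plane(u0,u1,v0,v1,zr):
    q=W[v0:v1,u0:u1].reshape(-1,3); q=q[~np.isnan(q).any(1)]; q=q[(q[:,2]>zr[0])&(q[:,2]<zr[1])]
    for _ in range(4):
        n=np.linalg.svd(q-q.mean(0))[2][2]; d=(q-q.mean(0))@n; q=q[abs(d)<max(1.,2*d.std())]
    n*=np.sign(n[2]); return len(q),q.mean(0).round(1),n.round(3),d.std().round(2)
print("lip",plane(442,466,168,218,(120,150)))
print("box",plane(385,400,160,215,(20,135)))
m=cv2.inRange(cv2.cvtColor(c["color"],cv2.COLOR_BGR2HSV),(100,120,50),(130,255,255))[160:240,410:445]
q=W[160:240,410:445][m>0]; q=q[~np.isnan(q).any(1)]; print("handle",np.median(q,0).round(1),len(q))
# orange, crank
hsv=cv2.cvtColor(c["color"],cv2.COLOR_BGR2HSV); m=cv2.inRange(hsv,(5,150,100),(18,255,255)); n,l,st,ce=cv2.connectedComponentsWithStats(m); i=1+np.argmax(st[1:,4]); q=W[l==i]; q=q[~np.isnan(q).any(1)]
print("orange",ce[i],np.percentile(q[:,2],[5,50,95])); t=q[q[:,2]>226]; print("top",t.mean(0).round(1),len(t), (t.max(0)-t.min(0)).round(1))
for v in range(160,285,1): pass
for (u,v) in[(190,138),(295,138),(297,251)]: print("screw",ray(c,u,v,150).round(1))
for h in(173,197): print("hub",ray(c,243,197,h).round(1))
E
```

```text
lip (901, array([532.2,  68.5, 136.8]), array([-0.005,  0.043,  0.999]), np.float64(0.67))
box (573, array([524.1, 116.4,  86.1]), array([ 0.19 , -0.981,  0.038]), np.float64(0.53))
handle [527.7  99.7 170. ] 881
orange [191.41059028 263.25868056] [186.81129849 227.48755666 230.77864408]
top [449.3 276.3 229.5] 642 [20.5 23.   6.3]
screw [537.4 305.6 150. ]
screw [553.9 217.7 150. ]
screw [455.6 199.1 150. ]
hub [499.8 250.4 173. ]
hub [504.2 246.3 197. ]
```

View pics/w10c.png

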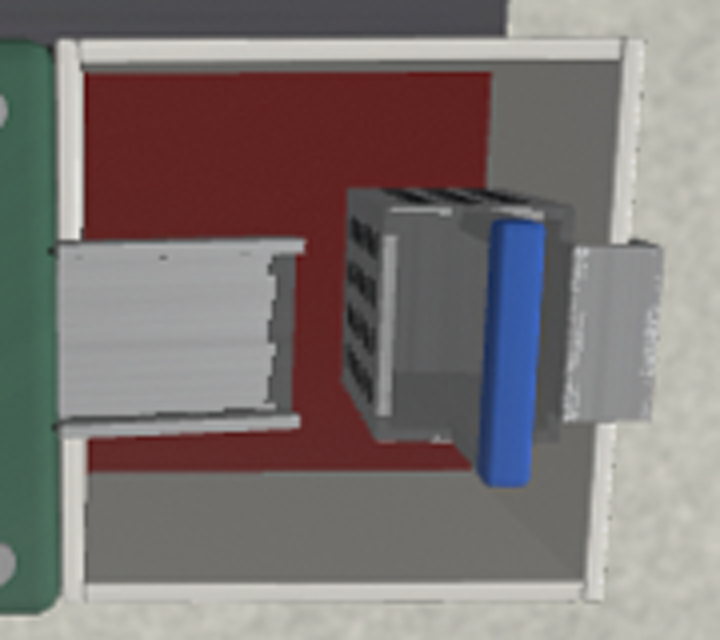

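{"api": "jog_arm", "payload": {"series": [0, 0, 0, -0.02, 0.05, 0, 0, 0, 0, 0, -0.037, 0.097, -0.01, 0, 0, 0, 0, -0.037, 0.097, -0.01, 0, 0, 0, 0, -0.037, 0.097, -0.01, 0]}}

```text
clock: 17.35
eef_pos: [451.7, 273.1, 336.2]
eef_rot: [0.681, 1.57, -2.279]
wrist_force: [0.8, -0.7, 0.1]
finger_gap: 46.5
```

```bash
python3 - <<'E'
from h import *
s=log(); print(s["clock"],s["joints"].round(2),s["eef_pos"].round(1),s["finger_gap"],s["wrist_force"].round(1)); print(Rof(s).round(3))
c=grab("wrist","w11"); W=cloud(c)
hsv=cv2.cvtColor(c["color"],cv2.COLOR_BGR2HSV); m=cv2.inRange(hsv,(5,150,100),(18,255,255)); n,l,st,ce=cv2.connectedComponentsWithStats(m); i=1+np.argmax(st[1:,4]); q=W[l==i]; q=q[~np.isnan(q).any(1)]
print("orange",ce[i],st[i],np.percentile(q[:,2],[5,50,95])); t=q[q[:,2]>227]; print("top",t.mean(0).round(1),len(t), (t.max(0)-t.min(0)).round(1))
mm=((l==i)&(W[...,2]>227)).astype(np.uint8); print(cv2.minEnclosingCircle(np.argwhere(mm)[:,::-1].astype(np.float32)))
R=(np.hypot(W[...,0]-500,W[...,1]-250)<45)&(W[...,2]>153)
z=W[R][:,2]; print(np.histogram(z,bins=np.arange(150,240,4)))
crop(c,200,60,440,340,2.8,"w11c")
E
```

```text
17.35 [ 0.47  0.19  1.4  -0.    1.55  1.86] [451.7 273.1 336.2] 46.49450678261303 [ 0.8 -0.7  0.1]
[[-0.     0.18  -0.984]
 [-0.    -0.984 -0.18 ]
 [-1.     0.     0.   ]]
orange [319.43492063 245.5989418 ] [303 221  31  45 945] [196.43626919 229.33108323 230.90174774]
top [449.6 277.5 229.7] 667 [21.6 20.   5.2]
((317.0, 249.5806427001953), 15.708587646484375)
(array([   6,   10, 1302,   76,  216,  865,  703,   46,    0,    0,    0,
          0,    0,    0,    0,    0,    0,    0,    0,    0,    0,    0]), array([150, 154, 158, 162, 166, 170, 174, 178, 182, 186, 190, 194, 198,
       202, 206, 210, 214, 218, 222, 226, 230, 234, 238]))
```

View pics/w11.png

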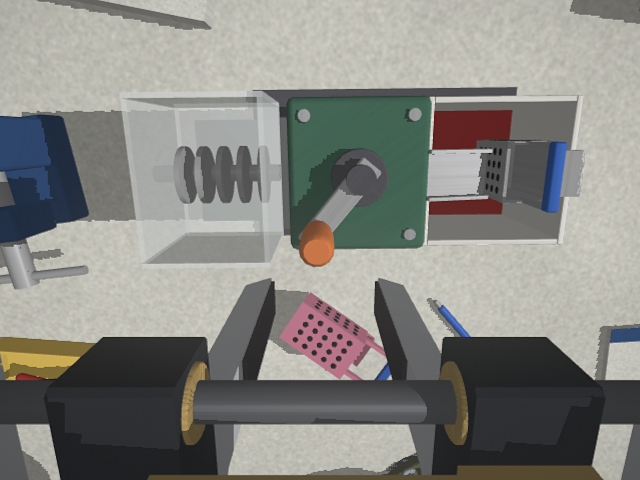

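```bash
python3 - <<'E'
from h import *
c=load("w11");W=cloud(c)
R=(np.hypot(W[...,0]-500,W[...,1]-250)<40)
for a,b in((158,162),(174,182)):
    q=W[R&(W[...,2]>a)&(W[...,2]<b)]; (cc,r)=cv2.minEnclosingCircle(q[:,:2].astype(np.float32)); print(a,cc,r,q.mean(0).round(1))
print(ray(c,317,249.6,231),ray(c,365,180,179),ray(c,359,176,160))
for u,v in[(303.5,116),(414.5,115),(409,234.5)]: print(ray(c,u,v,151).round(1))
crop(c,280,130,440,270,5,"w11c")
E
```

```text
158 (497.1072082519531, 252.05462646484375) 23.835357666015625 [501.2 251.8 160.7]
174 (496.9638977050781, 251.9553680419922) 12.0560941696167 [497.2 252.1 176.8]
[450.67393322 277.81577235 231.        ] [497.8854446  249.42819849 179.        ] [498.52525145 252.71626462 160.        ]
[536.9 305.9 151. ]
[554.  217.5 151. ]
[456.1 198.6 151. ]
```

View pics/w11c.png

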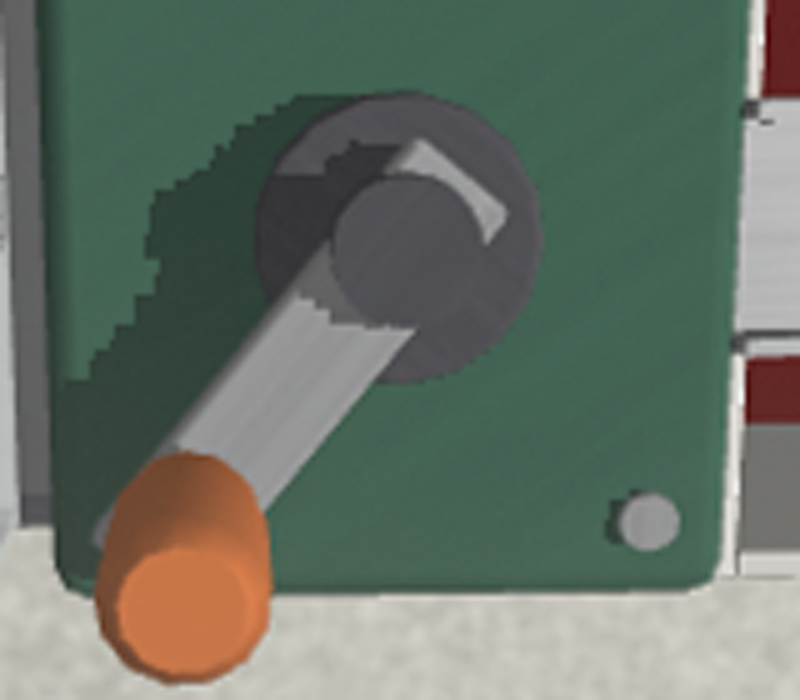

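{"api": "jog_arm", "payload": {"series": [0, 0, 0, -0.001, 0.001, -0.03, 0, 0, 0, 0, -0.001, 0.001, -0.07, 0, 0, 0, 0, -0.001, 0.001, -0.11, 0, 0, 0, 0, -0.001, 0.001, -0.123, 0, 0, 0, 0, -0.001, 0.001, -0.123, 0, 0, 0, 0, -0.001, 0.001, -0.123, 0, 0, 0, 0, -0.001, 0.001, -0.123, 0]}}

```text
clock: 18.27
eef_pos: [450.5, 275.2, 214.6]
eef_rot: [-2.866, 1.569, 0.458]
wrist_force: [0.1, -0.0, 0.4]
finger_gap: 46.6
```

```bash
python3 - <<'E'
from h import *
s=log(); print(s["clock"],s["joints"].round(2),s["eef_pos"].round(1),s["finger_gap"],s["wrist_force"].round(1))
c=grab("scene","s12"); crop(c,380,90,530,210,5,"s12c")
E
```

```text
18.275 [ 0.48  0.26  1.6  -0.    1.28  1.87] [450.5 275.2 214.6] 46.633558906490215 [ 0.1 -0.   0.4]
```

View pics/s12c.png

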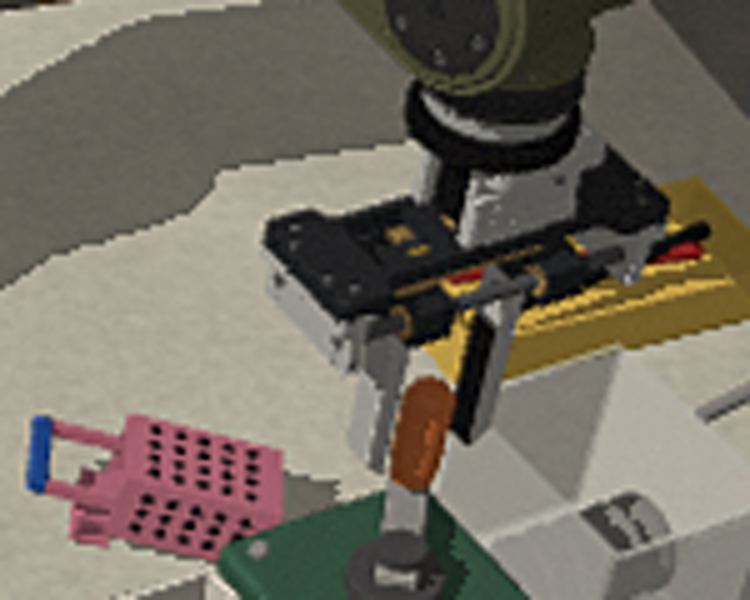

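{"api": "jog_arm", "payload": {"series": [0, 0, 0, -0.0013, 0.0027, 0, 0, 0, 0, 0, -0.0013, 0.0027, 0, 0, 0, 0, 0, -0.0013, 0.0027, 0, -0.6, 0, 0, 0, -0.0013, 0.0027, 0, -1, 0, 0, 0, -0.0013, 0.0027, 0, -1, 0, 0, 0, -0.0013, 0.0027, 0, -1, 0, 0, 0, -0.0013, 0.0027, 0, -1], "squeeze": 20}}

```text
clock: 19.2
eef_pos: [448.7, 278.0, 213.5]
eef_rot: [-1.112, 1.571, 2.212]
wrist_force: [-1.0, 2.0, 0.6]
finger_gap: 24.5
```

```bash
python3 - <<'E'
from h import *
s=log(); print(s["clock"],s["eef_pos"].round(2),s["finger_gap"],s["wrist_force"].round(1))
c=grab("scene","s13"); crop(c,380,90,530,210,5,"s13c")
t0=np.deg2rad(151.5)
for N in (18,):
  for k in range(1,N+1):
    a=t0-2*np.pi*k/N; print(k,(55*(np.cos(a)-np.cos(t0))/1000).round(4),(55*(np.sin(a)-np.sin(t0))/1000).round(4))
E
```

```text
19.2 [448.72 277.96 213.46] 24.45238486055639 [-1.   2.   0.6]
1 0.0119 0.0149
2 0.0282 0.0249
3 0.0469 0.0287
4 0.0658 0.0259
5 0.0826 0.0168
6 0.0952 0.0025
7 0.1022 -0.0153
8 0.1027 -0.0344
9 0.0967 -0.0525
10 0.0848 -0.0674
11 0.0685 -0.0774
12 0.0498 -0.0812
13 0.0309 -0.0784
14 0.0141 -0.0693
15 0.0014 -0.055
16 -0.0056 -0.0372
17 -0.0061 -0.0181
18 -0.0 -0.0
```

View pics/s13c.png

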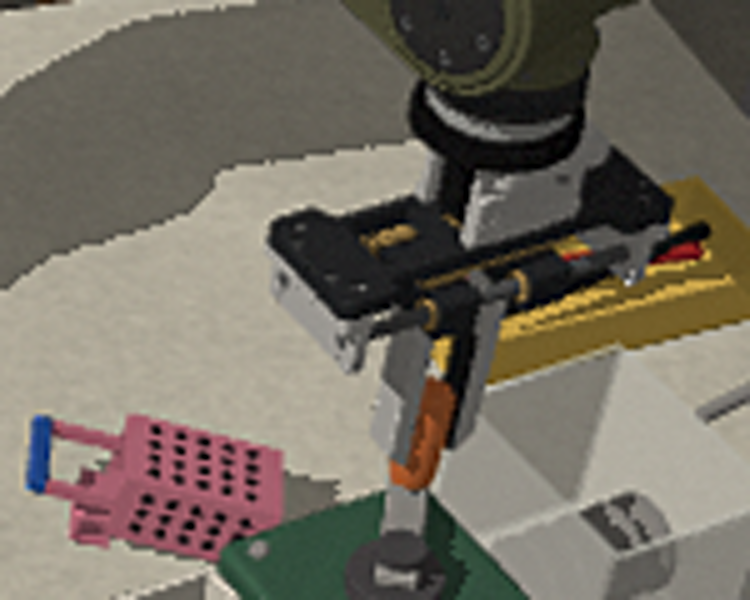

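{"api": "jog_arm", "payload": {"series": [0, 0, 0, 0.0119, 0.0149, 0, -1, 0, 0, 0, 0.0282, 0.0249, 0, -1, 0, 0, 0, 0.0469, 0.0287, 0, -1, 0, 0, 0, 0.0658, 0.0259, 0, -1, 0, 0, 0, 0.0658, 0.0259, 0, -1, 0, 0, 0, 0.0658, 0.0259, 0, -1]}}

```text
clock: 20.0
eef_pos: [515.1, 303.9, 213.6]
eef_rot: [-2.964, 1.569, 0.36]
wrist_force: [5.9, 4.7, -1.3]
finger_gap: 24.7
```

```bash
python3 - <<'E'
from h import *
s=log(); print(s["clock"],s["eef_pos"].round(2),s["finger_gap"],s["wrist_force"].round(1))
c=grab("scene","s14"); crop(c,380,90,530,210,5,"s14c")
E
```

```text
20.0 [515.08 303.91 213.56] 24.671806494573396 [ 5.9  4.7 -1.3]
```

View pics/s14c.png

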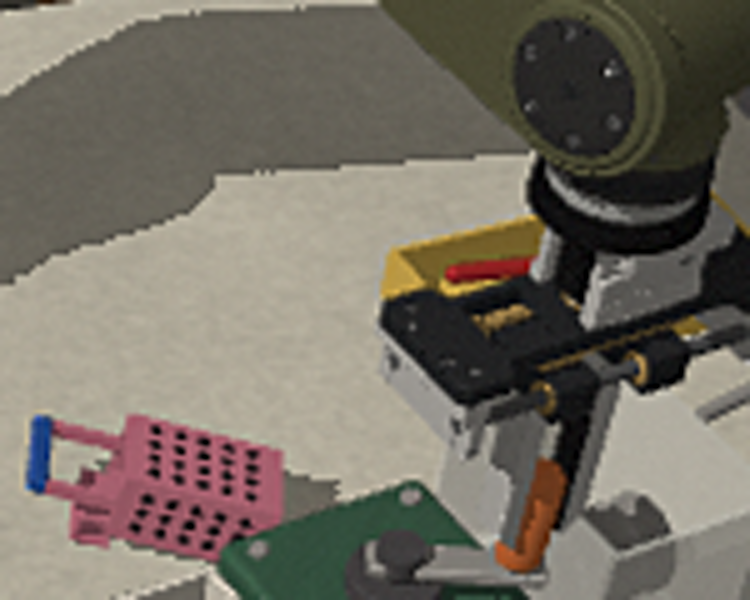

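{"api": "jog_arm", "payload": {"series": [0, 0, 0, 0.0168, -0.0091, 0, -1, 0, 0, 0, 0.0294, -0.0234, 0, -1, 0, 0, 0, 0.0364, -0.0412, 0, -1, 0, 0, 0, 0.0369, -0.0603, 0, -1, 0, 0, 0, 0.0309, -0.0784, 0, -1, 0, 0, 0, 0.019, -0.0933, 0, -1, 0, 0, 0, 0.0027, -0.1033, 0, -1, 0, 0, 0, -0.016, -0.1071, 0, -1, 0, 0, 0, -0.0349, -0.1043, 0, -1, 0, 0, 0, -0.0517, -0.0952, 0, -1, 0, 0, 0, -0.0644, -0.0809, 0, -1, 0, 0, 0, -0.0714, -0.0631, 0, -1, 0, 0, 0, -0.0719, -0.044, 0, -1, 0, 0, 0, -0.0658, -0.0259, 0, -1, 0, 0, 0, -0.0539, -0.011, 0, -1, 0, 0, 0, -0.0376, -0.001, 0, -1, 0, 0, 0, -0.0189, 0.0028, 0, -1, 0, 0, 0, 0, 0, 0, -1, 0, 0, 0, 0, 0, 0, -1]}}

```text
clock: 22.42
eef_pos: [515.3, 303.7, 213.6]
eef_rot: [-3.035, 1.569, 0.289]
wrist_force: [6.0, 4.4, 1.5]
finger_gap: 24.4
```

```bash
python3 - <<'E'
from h import *
s=log(); print(s["clock"],s["eef_pos"].round(2),s["finger_gap"],s["wrist_force"].round(1))
c=grab("scene","s15"); crop(c,360,90,530,270,4,"s15c")
E
```

```text
22.425 [515.28 303.75 213.56] 24.425371757729653 [6.  4.4 1.5]
```

View pics/s15c.png

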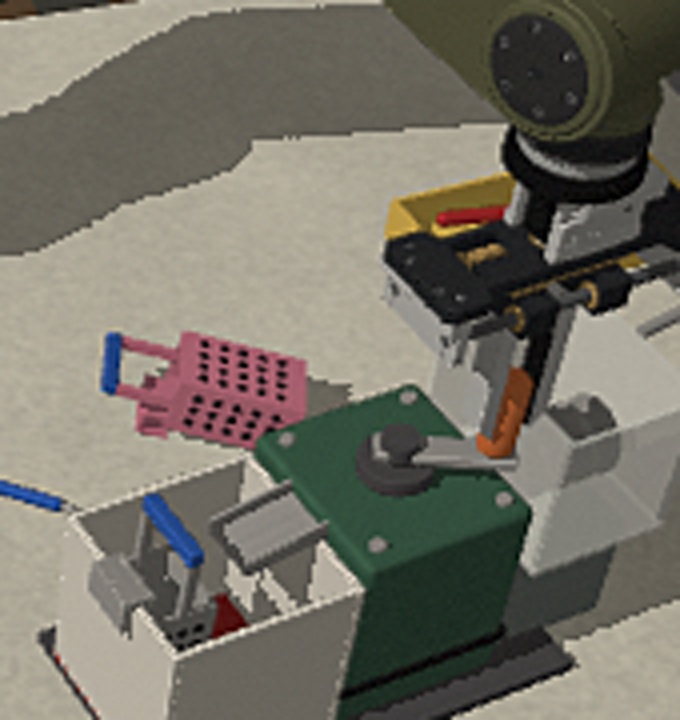

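One full lap is done: the grip at (505,415) in the crop is still held, and the basket still hangs at (170,540). Now the second lap.

{"api": "jog_arm", "payload": {"series": [0, 0, 0, 0.0168, -0.0091, 0, -1, 0, 0, 0, 0.0294, -0.0234, 0, -1, 0, 0, 0, 0.0364, -0.0412, 0, -1, 0, 0, 0, 0.0369, -0.0603, 0, -1, 0, 0, 0, 0.0309, -0.0784, 0, -1, 0, 0, 0, 0.019, -0.0933, 0, -1, 0, 0, 0, 0.0027, -0.1033, 0, -1, 0, 0, 0, -0.016, -0.1071, 0, -1, 0, 0, 0, -0.0349, -0.1043, 0, -1, 0, 0, 0, -0.0517, -0.0952, 0, -1, 0, 0, 0, -0.0644, -0.0809, 0, -1, 0, 0, 0, -0.0714, -0.0631, 0, -1, 0, 0, 0, -0.0719, -0.044, 0, -1, 0, 0, 0, -0.0658, -0.0259, 0, -1, 0, 0, 0, -0.0539, -0.011, 0, -1, 0, 0, 0, -0.0376, -0.001, 0, -1, 0, 0, 0, -0.0189, 0.0028, 0, -1, 0, 0, 0, 0, 0, 0, -1, 0, 0, 0, 0, 0, 0, -1]}}

```text
clock: 24.85
eef_pos: [515.1, 303.7, 213.6]
eef_rot: [-3.014, 1.569, 0.31]
wrist_force: [5.1, 5.6, 2.2]
finger_gap: 24.6
```

{"api": "jog_arm", "payload": {"series": [0, 0, 0, 0.0168, -0.0091, 0, -1, 0, 0, 0, 0.0294, -0.0234, 0, -1, 0, 0, 0, 0.0364, -0.0412, 0, -1, 0, 0, 0, 0.0369, -0.0603, 0, -1, 0, 0, 0, 0.0309, -0.0784, 0, -1, 0, 0, 0, 0.019, -0.0933, 0, -1, 0, 0, 0, 0.0027, -0.1033, 0, -1, 0, 0, 0, -0.016, -0.1071, 0, -1, 0, 0, 0, -0.0349, -0.1043, 0, -1, 0, 0, 0, -0.0517, -0.0952, 0, -1, 0, 0, 0, -0.0644, -0.0809, 0, -1, 0, 0, 0, -0.0714, -0.0631, 0, -1, 0, 0, 0, -0.0719, -0.044, 0, -1, 0, 0, 0, -0.0658, -0.0259, 0, -1, 0, 0, 0, -0.0658, -0.0259, 0, -1, 0, 0, 0, -0.0658, -0.0259, 0, -1, 0, 0, 0, -0.0658, -0.0259, 0, -1]}}

```text
clock: 26.98
eef_pos: [448.3, 277.7, 213.6]
eef_rot: [-1.172, 1.57, 2.152]
wrist_force: [-2.5, 5.4, 2.3]
finger_gap: 24.2
```

```bash
python3 - <<'E'
from h import *
s=log(); print(s["clock"],s["eef_pos"].round(2),s["finger_gap"],s["wrist_force"].round(1))
c=grab("scene","s16"); crop(c,360,90,530,270,4,"s16c")
E
```

```text
26.975 [448.29 277.7  213.56] 24.162744038078632 [-2.5  5.4  2.3]
```

View pics/s16c.png

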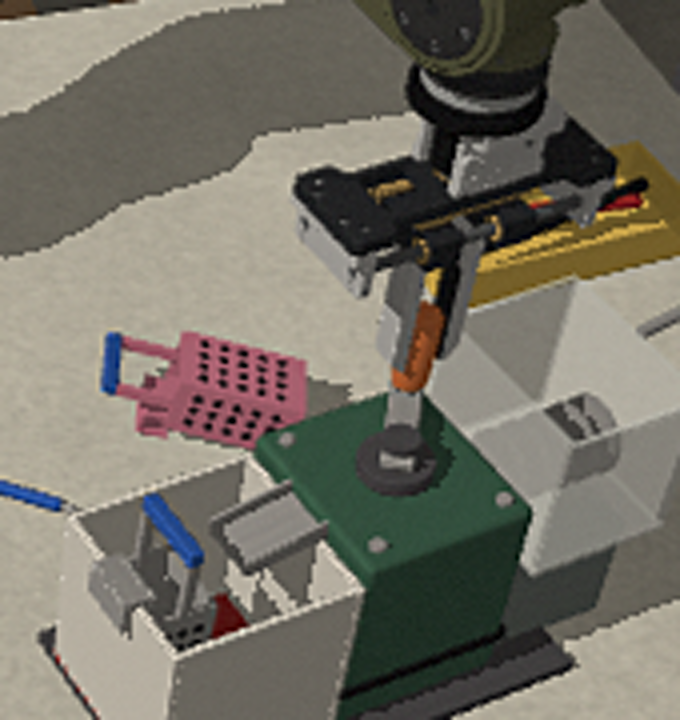

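Three laps are done and the knob is back at its start, within 0.5 mm. Next: release, rise, and check.

{"api": "jog_arm", "payload": {"series": [0, 0, 0, 0, 0, 0, -0.5, 0, 0, 0, 0, 0, 0, 0, 0, 0, 0, 0, 0, 0, 0, 0, 0, 0, 0, 0, 0.03, 0, 0, 0, 0, 0, 0, 0.08, 0, 0, 0, 0, 0, 0, 0.123, 0, 0, 0, 0, 0, 0, 0.123, 0, 0, 0, 0, 0, 0, 0.123, 0, 0, 0, 0, 0, 0, 0.123, 0]}}

```text
clock: 28.15
eef_pos: [448.6, 277.6, 335.1]
eef_rot: [0.329, 1.568, -2.63]
wrist_force: [0.1, 0.3, 0.1]
finger_gap: 46.7
```

```bash
python3 - <<'E'
from h import *
s=log(); print(s["clock"],s["eef_pos"].round(2),s["finger_gap"],s["wrist_force"].round(1))
c=grab("wrist","w17"); W=cloud(c)
hsv=cv2.cvtColor(c["color"],cv2.COLOR_BGR2HSV); m=cv2.inRange(hsv,(5,150,100),(18,255,255)); n,l,st,ce=cv2.connectedComponentsWithStats(m); i=1+np.argmax(st[1:,4]); q=W[l==i]; q=q[~np.isnan(q).any(1)]
t=q[q[:,2]>227]; print("knob top",t.mean(0).round(1)); a=np.arctan2(t.mean(0)[1]-252,t.mean(0)[0]-497); print("angle vs start", np.arctan2(277.5-252,449.6-497)-a)
R=(np.hypot(W[...,0]-532,W[...,1]-68)<25)&(W[...,2]>136); print("lip", np.nanmean(W[R],0),R.sum())
m=cv2.inRange(hsv,(100,120,50),(130,255,255)); q=W[(m>0)&(np.hypot(W[...,0]-528,W[...,1]-98)<45)]; print("handle",np.nanmedian(q,0))
s0=load("scene0")["color"]; s1=grab("scene","s17")["color"]; d=cv2.absdiff(s0,s1).max(2)>40; d[:225,:330]=d[:225,:330]; cv2.imwrite("pics/diff.png",(d*255).astype(np.uint8))
E
```

```text
28.15 [448.58 277.61 335.11] 46.6611469558782 [0.1 0.3 0.1]
knob top [449.5 277.  229.6]
angle vs start -0.009373335807691063
lip [533.00584194  66.4188855  137.00070427] 725
handle [527.21974525 100.75300878 169.65867075]
```

View pics/s17.png

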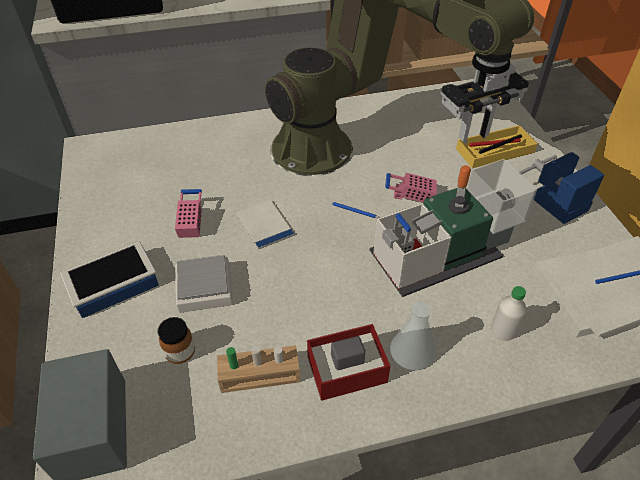

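View pics/diff.png

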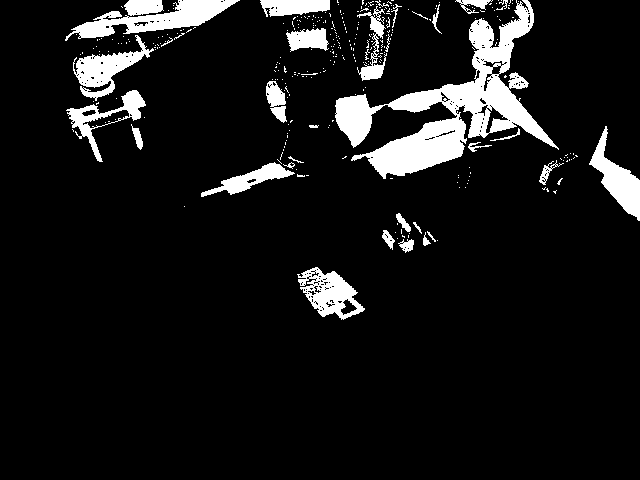

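The difference image shows only the basket, the arm and shadows changed. No bystander moved, and the arm is clear. I'm handing in.

```bash
python3 -c "
from cell import manip
print(manip.sign_off())"
```

```text
the job is handed in; nothing more can be done
None
```

The job is done and handed in at about 28 s. I stood the steel basket on the balance and let go. I then took it by the blue handle and hung its lip over the tub wall opposite the spout. Last, I turned the crank three laps clockwise and released it. The hand-in returned no verdict.

What the last checks showed:
- **Basket:** it hangs by itself. The lip top is about 137 mm above the table over the 135 mm wall. The tilt was about 0.04 rad, measured just after release and not again at the end.
- **Crank:** the orange grip is back within about 0.01 rad of its start. I counted the laps from the commanded path, with the grip held throughout.
- **Bystanders and arm:** the before/after picture shows no bystander moved. The arm stands clear of everything.

My camera estimates of the tub wall position differed by up to about 5 mm between views. I used a value in between, and the lip went on without trouble.

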